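# Wedge the checkweigher level

## Task

The small weighing scale on the bench droops at the front: take the orange wedge, slide its thin end under the middle of the front edge, straight in, and push it home until the scale sits level and is wedged snug up against both red keepers. Feel for the push to climb as it comes up against the keepers and stop at about 20 N, never shoving much past 25 N; then let go, leaving the wedge in place. Keep the robot off the scale and leave the gold bottles alone.

Things in the scene. Friction and masses are not known exactly. Their poses are not given: they have to be found in the camera images.
- wedge: Loose orange wedge, 0.35 kg, flat on its sole. Origin: on the sole, under the middle of the grip; x points to the thin tip, z up. Grip: upright block at the thick end, x -20 to +20 mm, 26 mm across (y), 66 mm tall, black band at 35 to 55 mm height; take it from above across y. Slick ramp and sole (friction 0.28 to 0.42): it stays where it is pushed and does not slide back.
- wedge_tip (a point): Middle of the wedge's thin end, on the sole, 145 mm ahead of the wedge's origin. The ramp, 44 mm wide, is 3 mm high here and rises straight back towards the grip by 22 mm per 100 mm, to 30 mm high, 20 mm ahead of the origin.
- stand: Dark steel stand fixed to the bench, 0.21 m deep, 0.25 m wide; at each front corner a red hooked keeper, 50 mm tall, reaching in to 78 mm from the middle. Origin: on the bench under the middle of the scale's front edge (within 2 mm). x points into the mouth, square to the edge: the way to push the wedge. z up. The mouth is open, 220 mm wide and 170 mm deep.
- scale: Black scale with a round steel pan (82 mm high), about 0.9 kg with its plate, on a steel plate 172 x 190 mm hinged at the rear. Origin: on the hinge line, 170 mm behind the front edge, 34 mm over the bench; x to the rear, z up. Yellow stripe: middle of the front edge.
- front_mark (a point): On the plate's top at the middle of the front edge, by the yellow stripe. Under it is a dark foot bar, 130 mm wide, on which the wedge bears, screwed in or out by an unknown amount: its underside is 18 to 24 mm over the bench with the scale level, 7 to 13 mm with the front down. So the tip must go in 68 to 105 mm: find it by feel.
- tilt (a joint): Tilt of the scale, rad: -0.065 front right down (start), 0 level, up against the rigid keepers. Turns freely, drops by its weight. Sliding the wedge in takes about 5 to 12 N as the front rises; at the keepers the push climbs steeply. 15 N of push is just snug, 20 N right, well over 25 N overstrains it.
- bottle_a: Gold oval bottle with a white cap, a bystander, 60 x 30 mm and 103 mm tall with its cap. Origin: centre of its underside; z up. Must be left standing where it is.
- bottle_b: Gold oval bottle with a white cap, a bystander, 60 x 30 mm and 103 mm tall with its cap. Origin: centre of its underside; z up. Must be left standing where it is.
- bottle_c: Gold oval bottle with a white cap, a bystander, 60 x 30 mm and 103 mm tall with its cap. Origin: centre of its underside; z up. Must be left standing where it is.
Mind the look-alikes: they are no part of the job. Of the things like the wedge, leave any that is grey, turquoise or white; of the rest the larger one is meant.

How it is judged:
By the outcome, as a careful person would: the job done as asked, in the order asked, and still so for the second after the job is handed in, with the robot touching nothing.
It also fails if it takes over 64 s, if anything falls off the work surface, if the arm or the gripper's body presses on something with over 40 N, if the wrist force passes 120 N, or if a joint passes its speed limit or range.

## Robot

A 6-joint arm with a two-finger parallel gripper is mounted at the origin on the work surface. World frame = base frame: x ahead of the robot, y to its left, z up, the work surface at z = 0. Lengths are in m, angles in rad, forces in N, time in s.
With the tool pointing down it reaches from about 0.35 to 0.775 m from the base axis. Payload 5.5 kg.
Tool frame: the origin (TCP) lies midway between the tips of the shut fingers; the grasp point (between the pads) lies 19 mm behind it (env.tcp_to_grasp is the distance from the TCP to the grasp point, in m); z points along the fingers, y is the direction in which the jaws open and shut (so a half turn about z gives the same grasp; the last joint's range is limited). The gripper opens to 85 mm and grips with 20 to 120 N. Pads are 22 mm wide; open, the fingers measure 114 mm over their backs; the gripper's body (76 mm by 85 mm) begins 54 mm behind the grasp point. The pads swing forward as they close: fully open they stand 13 mm farther back than shut.
Start: joints at [-1.447, 0.313, 0.046, 1.304, 0, 1.431], TCP at [0.15, -0.555, 0.231] pointing down, gripper open.
Joint ranges: [-2.76, 2.76], [-0.86, 1.69], [-1.03, 1.26], [-2.2, 2.34], [-1.47, 1.5], [-3.14, 3.14]. Speed limits (rad/s): [2.57, 2.57, 3.14, 3.14, 3.14, 3.14].

## Interface

Orientations are given as a unit quaternion [w, x, y, z].
In Python, from workcell import get_state, viewer, hand_in, finder, env gives the robot as it stands.
- The arm moves only by the tool arm_command, never from a script. Its argument "motion" is a list of rows, each an object of numbers: "x", "y", "z": the shift along the tool's x, y, z in mm; "rx", "ry", "rz": the turn, a rotation vector about the tool's x, y, z in degrees; "hand": the closure, from -1 (fully open) to 1 (shut). A call has 1 to 10 rows; each row is the pose to reach, as a shift and turn from the pose commanded when the call began, along the tool's axes at that moment; what a row does not reach only later rows make up. A row lasts 1/8 s, in which the tool goes at most 62.5 mm and 10.7 degrees, less where a joint would pass 70% of its speed; a pose out of reach is approached as far as the arm can. A call with a gripper value outside its range is refused whole. The fingers move at their own pace and stop on an object; "force" is the grip in N (left out, the last holds). Time passes only in rows, so rows that repeat a pose let the fingers close. It gives the time, the measured TCP pose, the force and the opening at its end, in the units of the state.
- get_state(): the state, without advancing time (a new reading comes with each control period).
- viewer.read_camera(name): name is "scene" or "top" or "wrist"; returns a dict with "image" (400x640x3 uint8, red, green, blue), "z_map" (400x640 float32, m along the optical axis (not along the pixel's ray), 0 where there is no reading), "intrinsics" (3x3 intrinsics, pixels), "k1" (the pictures are not rectified: a ray, as slopes to the right and down, at radius r is drawn at 1 + k1 r^2 times it, then the intrinsics apply), "rvec" (rotation vector, rad) and "tvec" (3), from world to camera coordinates, as OpenCV has them. Camera axes: x right, y down, z forward; pixel columns grow to the right and rows downward; lengths in m; the calibration is good to about 2 mm. A picture is of the moment at which its call begins.
- hand_in(): hands the job in, once; it reports no verdict.
Trained networks look in a picture, given as the dict that the camera call returned (one of the last four; its "shot" number tells which), for a name from the list of things; names that differ only in an ending like _2 or _b are one class to them, and where a whole thing is asked for, a point or a joint stands for the part that bears it (a point fixed in the world has none). Each returns a list of dicts, best first, with "score" (0 to 1); they miss things now and then, are a little off and sometimes report something else, mostly with a low value. They report only what shows in the picture. A call takes as long as a camera call. They do not tell look-alikes from the thing itself.
- finder.find_in(picture, query): "at" ([column, row] in pixels, amid what is visible of it).
- finder.masks_of(picture, query): "region" (400x640 bool, what is visible of it) and "at" ([column, row] in pixels, amid what is visible of it).
The state is a dict: "clock": time; "joint_pos": joint angles; "qvel": joint speeds; "tau": joint torques, N m; "tcp_pos": TCP position; "orientation": TCP orientation; "wrist_force": force on the tool from outside, world axes, zero at the start; "ft_torque": the same for the moment, N m; "finger_gap": finger opening in m.
Only numpy, scipy, OpenCV 4.12 (cv2) and the standard library are available. Lean on these libraries where they do the work, as an engineer would, in place of code of your own. Each camera call takes 0.05 s, during which the arm holds its last target.

## Working session

There is one attempt and no reset: what is moved stays moved. The work goes in short steps, Python scripts to look and compute and a tool call to move; the robot and the scene stay as the last step left them, time stands still between calls to the robot, and variables do not carry over. Pictures are saved under pics/ and viewed, and the job is handed in when it is done.

Besides the shell and the picture viewer there is one more tool, called after ">>>" as name([rows], argument=value, ...), one row to a line, values as JSON. arm_command: Moves the arm, as the interface text tells. Its arguments: {"type":"object","properties":{"motion":{"type":"array","items":{"type":"object","properties":{"x":{"type":"number"},"y":{"type":"number"},"z":{"type":"number"},"rx":{"type":"number"},"ry":{"type":"number"},"rz":{"type":"number"},"hand":{"type":"number"}}}},"force":{"type":"number"}},"required":["motion"]}

```bash
mkdir -p pics; ls; cat > h.py <<'E'
import numpy as np, cv2
from workcell import get_state, viewer, hand_in, finder, env
def cam(n): return viewer.read_camera(n)
def save(p,name): cv2.imwrite('pics/'+name,cv2.cvtColor(p['image'],cv2.COLOR_RGB2BGR))
def und(p,uv):
    K=np.array(p['intrinsics']);uv=np.atleast_2d(uv).astype(float)
    d=np.stack([(uv[:,0]-K[0,2])/K[0,0],(uv[:,1]-K[1,2])/K[1,1]],1)
    s=d.copy()
    for _ in range(30): s=d/(1+p['k1']*(s**2).sum(1,keepdims=True))
    return s
def RT(p): return cv2.Rodrigues(np.array(p['rvec'],float))[0],np.array(p['tvec'],float).ravel()
def pts(p,uv):
    "world pts from depth"
    uv=np.atleast_2d(uv).astype(int);z=p['z_map'][uv[:,1],uv[:,0]]
    s=und(p,uv);c=np.c_[s*z[:,None],z];R,t=RT(p)
    return (c-t)@R
def onplane(p,uv,h):
    s=und(p,uv);R,t=RT(p);d=np.c_[s,np.ones(len(s))]@R;o=-R.T@t
    return o+d*((h-o[2])/d[:,2])[:,None]
def proj(p,X):
    R,t=RT(p);c=np.atleast_2d(X)@R.T+t;s=c[:,:2]/c[:,2:];s=s*(1+p['k1']*(s**2).sum(1,keepdims=True))
    K=np.array(p['intrinsics']);return np.c_[s[:,0]*K[0,0]+K[0,2],s[:,1]*K[1,1]+K[1,2]]
E
python3 - <<'E'
from h import *
for n in ['scene','top']:
    p=cam(n);save(p,n+'0.png')
    for q in ['wedge','wedge_tip','stand','scale','front_mark','bottle_a']:
        print(n,q,[(np.round(d['at']).tolist(),round(d['score'],2),pts(p,d['at']).round(3).tolist()) for d in finder.find_in(p,q)])
print(get_state())
E
```

```text
pics
scene wedge [([475.0, 254.0], 0.98, [[0.336, 0.455, 0.025]]), ([418.0, 305.0], 0.93, [[0.551, 0.462, 0.014]]), ([415.0, 212.0], 0.89, [[0.348, 0.256, 0.015]]), ([277.0, 144.0], 0.83, [[0.494, -0.191, 0.03]]), ([385.0, 266.0], 0.63, [[0.538, 0.337, 0.017]])]
scene wedge_tip [([474.0, 248.0], 0.91, [[0.321, 0.44, 0.023]]), ([387.0, 265.0], 0.85, [[0.536, 0.341, 0.022]]), ([419.0, 308.0], 0.85, [[0.555, 0.469, 0.015]]), ([413.0, 211.0], 0.61, [[0.347, 0.251, 0.014]]), ([275.0, 148.0], 0.61, [[0.503, -0.183, 0.028]])]
scene stand []
scene scale [([257.0, 209.0], 0.95, [[0.711, 0.046, 0.081]])]
scene front_mark [([257.0, 212.0], 0.92, [[0.712, 0.041, 0.067]])]
scene bottle_a [([202.0, 142.0], 0.84, [[0.693, -0.285, 0.074]]), ([314.0, 300.0], 0.65, [[0.753, 0.333, 0.066]]), ([260.0, 113.0], 0.58, [[0.469, -0.315, 0.068]])]
top wedge [([240.0, 208.0], 0.98, [[0.539, 0.346, 0.019]]), ([396.0, 229.0], 0.92, [[0.476, -0.178, 0.019]]), ([268.0, 266.0], 0.86, [[0.345, 0.251, 0.015]]), ([205.0, 204.0], 0.71, [[0.552, 0.468, 0.017]]), ([210.0, 270.0], 0.59, [[0.332, 0.447, 0.021]])]
top wedge
[... 501 characters left out ...]
clock': 0.7, 'joint_pos': array([-1.44660090e+00,  3.13137396e-01,  4.61179236e-02,  1.30357449e+00,
        3.14228982e-05,  1.43121095e+00]), 'qvel': array([ 3.43902538e-05,  8.09851772e-04,  6.58317690e-04, -1.06838974e-03,
       -7.15493871e-04,  1.94715662e-04]), 'tau': array([-1.60410615e-03, -4.80292869e+01,  2.98746121e+01, -9.21745504e-05,
       -2.01261746e-04,  8.04365641e-06]), 'tcp_pos': array([ 0.14993694, -0.55517143,  0.23136618]), 'orientation': array([1.01300485e-04, 9.91315056e-01, 1.31508362e-01, 1.49323945e-05]), 'wrist_force': array([-0.09400129,  0.58841648,  0.49976736]), 'ft_torque': array([ 0.01345101,  0.00835429, -0.04932191]), 'finger_gap': 0.08547385991444735}
```

View pics/scene0.png

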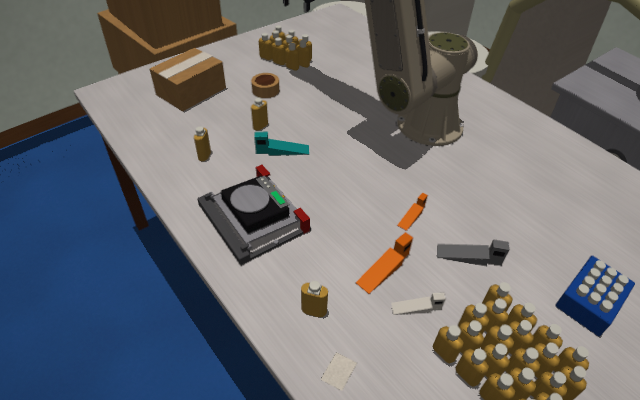

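View pics/top0.png

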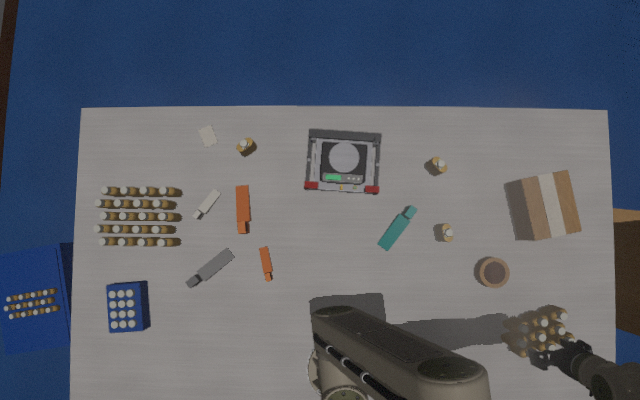

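Wedge-like things in the top view: large orange (242,209), small orange (266,264), grey (210,268), white (206,204) and turquoise (397,228). The larger orange one at (242,209) fits the description. I'll confirm it in an enlarged crop and measure it together with the stand.

```bash
python3 - <<'E'
from h import *
p=cam('top');q=cam('scene')
im=p['image'];c1=cv2.resize(im[165:300,180:300],None,fx=4,fy=4,interpolation=cv2.INTER_CUBIC)
c2=cv2.resize(im[115:205,295:395],None,fx=6,fy=6,interpolation=cv2.INTER_CUBIC)
c3=cv2.resize(q['image'][155:270,190:320],None,fx=5,fy=5,interpolation=cv2.INTER_CUBIC)
c4=cv2.resize(q['image'][180:300,340:440],None,fx=5,fy=5,interpolation=cv2.INTER_CUBIC)
for i,c in enumerate([c1,c2,c3,c4]): cv2.imwrite(f'pics/c{i}.png',c[:,:,::-1])
for n,pp in (('top',p),('scene',q)):
    im=pp['image'].astype(int)
    for lab,m in (('orange',(im[...,0]>150)&(im[...,1]>50)&(im[...,1]<130)&(im[...,2]<70)),('red',(im[...,0]>90)&(im[...,1]<40)&(im[...,2]<50))):
        k,L,S,C=cv2.connectedComponentsWithStats(m.astype(np.uint8))
        for i in range(1,k):
            if S[i,4]<15: continue
            v,u=np.where(L==i);X=pts(pp,np.c_[u,v]);X=X[(X[:,2]<.12)&(X[:,2]>-.02)]
            print(n,lab,C[i].round(1),S[i,4],'min',X.min(0).round(3),'max',X.max(0).round(3))
            xy=X[:,:2];mu=xy.mean(0);w,V=np.linalg.eigh(np.cov((xy-mu).T));a=V[:,1];pr=(xy-mu)@a
            print('   mean',mu.round(4),'axis',a.round(3),'len',np.ptp(pr).round(3),'wid',np.ptp((xy-mu)@V[:,0]).round(3))
            t=X[X[:,2]>.055]
            if len(t): print('   high mean',t.mean(0).round(4),len(t), 'lo',t.min(0).round(3),t.max(0).round(3))
E
```

```text
top orange [241.8 212. ] 272 min [0.458 0.317 0.001] max [0.612 0.362 0.077]
   mean [0.5257 0.3357] axis [-0.993 -0.118] len 0.158 wid 0.04
   high mean [0.4755 0.3298 0.0675] 82 lo [0.458 0.317 0.061] [0.494 0.342 0.077]
top orange [264.8 259.6] 172 min [ 0.325  0.24  -0.005] max [0.404 0.277 0.025]
   mean [0.3656 0.2592] axis [-0.97  -0.245] len 0.081 wid 0.025
top orange [267.4 276.5] 35 min [0.302 0.236 0.039] max [0.325 0.252 0.055]
   mean [0.3132 0.2445] axis [-0.987 -0.16 ] len 0.023 wid 0.014
   high mean [0.3162 0.2444 0.0551] 1 lo [0.316 0.244 0.055] [0.316 0.244 0.055]
scene orange [167.9  62.7] 77 min [ 0.532 -0.731  0.105] max [ 0.656 -0.686  0.115]
   mean [ 0.5958 -0.71  ] axis [-0.989 -0.15 ] len 0.126 wid 0.04
   high mean [ 0.5958 -0.71    0.1108] 77 lo [ 0.532 -0.731  0.105] [ 0.656 -0.686  0.115]
scene orange [422.3 196.2] 39 min [0.301 0.237 0.042] max [0.325 0.253 0.05 ]
   mean [0.3117 0.2448] axis [-0.988 -0.151] len 0.024 wid 0.015
scene orange [410.2 216.2] 292 min [ 0.321  0.235 -0.003] max [0.405 0.28  0.024]
   mean [0.3644 0.258 ] axis [-0.972 -0.234]
[... 4545 characters left out ...]
92 0.956] len 0.012 wid 0.009
   high mean [0.4666 0.7812 0.0844] 16 lo [0.461 0.776 0.081] [0.471 0.786 0.088]
scene orange [529.8 385.1] 15 min [0.544 0.743 0.082] max [0.554 0.754 0.086]
   mean [0.5498 0.7485] axis [-0.829  0.559] len 0.011 wid 0.01
   high mean [0.5498 0.7485 0.0842] 15 lo [0.544 0.743 0.082] [0.554 0.754 0.086]
scene red [262.4 170.2] 73 min [ 0.592 -0.117  0.046] max [ 0.614 -0.071  0.055]
   mean [ 0.6039 -0.0958] axis [0.067 0.998] len 0.046 wid 0.022
scene red [301.3 214.4] 103 min [0.606 0.082 0.047] max [0.627 0.129 0.056]
   mean [0.6165 0.1051] axis [0.066 0.998] len 0.046 wid 0.02
   high mean [0.6188 0.0987 0.0559] 1 lo [0.619 0.099 0.056] [0.619 0.099 0.056]
```

View pics/c0.png

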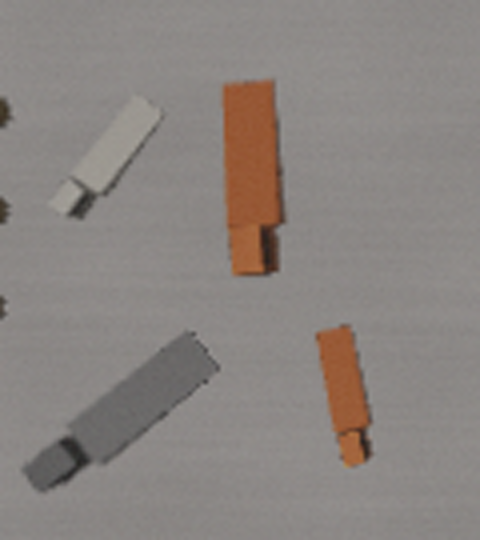

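View pics/c1.png

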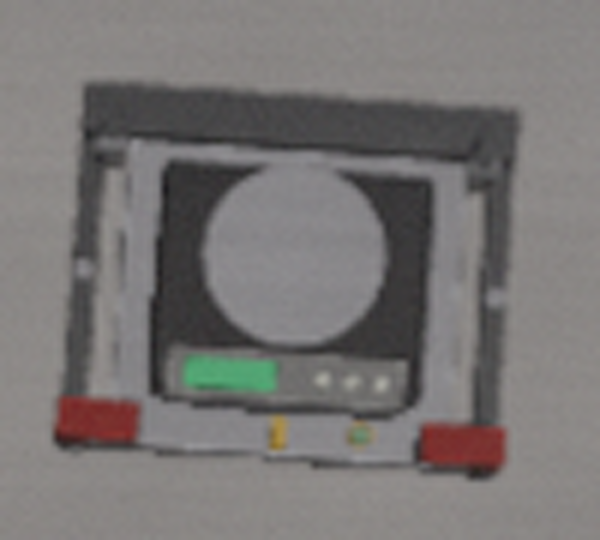

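View pics/c2.png

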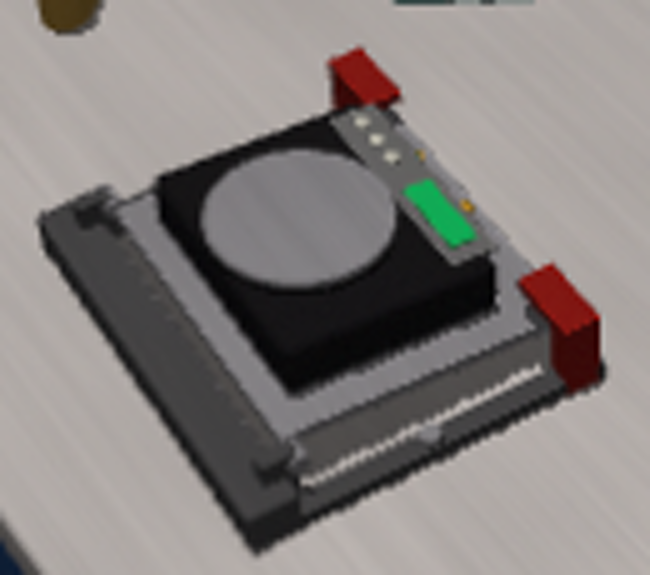

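View pics/c3.png

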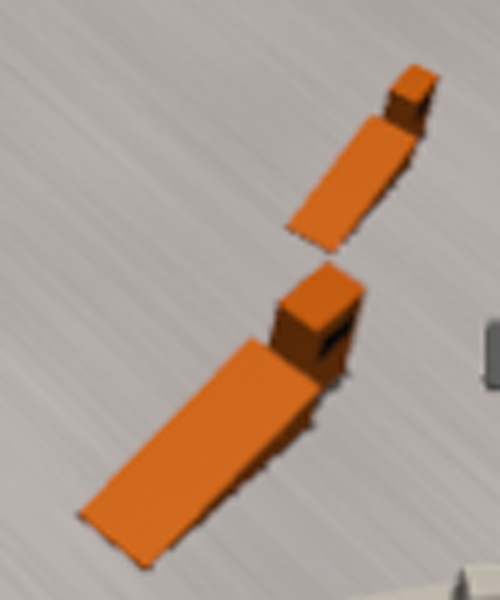

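The enlarged crop shows the big orange wedge with its grip low (crop 250,250) and its thin end up. It is clearly larger than the small orange one, so it's the one meant. The stand's yellow stripe is at about (342,187) in the top view. Next I'll compute the moves.

```bash
cat >> h.py <<'E'
from scipy.spatial.transform import Rotation as Ro
def RR(s=None):
    s=s or get_state();q=s['orientation'];return Ro.from_quat([q[1],q[2],q[3],q[0]])
def rel(target,yawdeg=None):
    "shift mm, turn deg to reach world TCP target, pointing down with tool-x yaw"
    s=get_state();R=RR(s);d=R.inv().apply(np.array(target)-s['tcp_pos'])*1000
    out=[d.round(1).tolist()]
    if yawdeg is not None:
        c=np.radians(yawdeg);T=Ro.from_matrix(np.array([[np.cos(c),np.sin(c),0],[np.sin(c),-np.cos(c),0],[0,0,-1]]))
        out.append(np.degrees((R.inv()*T).as_rotvec()).round(2).tolist())
    return out
E
python3 - <<'E'
from h import *
p=cam('top');q=cam('scene')
# stripe
for pp,n in ((p,'top'),(q,'scene')):
    hsv=cv2.cvtColor(pp['image'],cv2.COLOR_RGB2HSV)
    m=(hsv[...,0]>17)&(hsv[...,0]<32)&(hsv[...,1]>110)&(hsv[...,2]>90)
    v,u=np.where(m);X=pts(pp,np.c_[u,v]);k=(abs(X[:,0]-.62)<.04)&(abs(X[:,1])<.08)
    print(n,np.c_[u,v][k].tolist(),X[k].round(3).tolist())
for t in ([.4,-.38,.3],[.52,-.1,.3],[.52,0.1,.3],[.5,.25,.3]): print(t,rel(t,6.3))
E
```

```text
top [[341, 185], [341, 186], [340, 187], [341, 187], [340, 188], [341, 188], [340, 189], [341, 189]] [[0.618, 0.004, 0.033], [0.615, 0.004, 0.031], [0.611, 0.007, 0.032], [0.611, 0.004, 0.033], [0.608, 0.007, 0.03], [0.608, 0.004, 0.027], [0.605, 0.007, 0.026], [0.605, 0.004, 0.029]]
scene [[274, 186], [282, 195], [283, 195], [282, 196], [283, 196], [284, 196]] [[0.606, -0.035, 0.038], [0.605, 0.001, 0.03], [0.602, 0.001, 0.028], [0.626, 0.034, 0.066], [0.604, 0.005, 0.03], [0.603, 0.008, 0.032]]
[0.4, -0.38, 0.3] [[287.1, -103.9, -68.7], [0.01, -0.0, 8.82]]
[0.52, -0.1, 0.3] [[476.0, -342.9, -68.7], [0.01, -0.0, 8.82]]
[0.52, 0.1, 0.3] [[528.1, -536.0, -68.7], [0.01, -0.0, 8.82]]
[0.5, 0.25, 0.3] [[547.9, -686.0, -68.8], [0.01, -0.0, 8.82]]
```

>>> arm_command([
  {"x": 57,"y": -20,"z": -15},
  {"x": 114,"y": -41,"z": -30},
  {"x": 171,"y": -62,"z": -45},
  {"x": 228,"y": -83,"z": -60,"rz": 4},
  {"x": 287,"y": -104,"z": -69,"rz": 9},
  {"x": 325,"y": -152,"z": -69,"rz": 9},
  {"x": 363,"y": -200,"z": -69,"rz": 9},
  {"x": 401,"y": -248,"z": -69,"rz": 9},
  {"x": 439,"y": -296,"z": -69,"rz": 9},
  {"x": 476,"y": -343,"z": -69,"rz": 9},
])

```text
invalid input at $.motion[0]: expected keys x, y, z, rx, ry, rz, hand
```

```bash
python3 - <<'E'
from h import *
p=cam('wrist');save(p,'w1.png');s=get_state();print(s['clock'],s['tcp_pos'],s['wrist_force'],s['ft_torque'])
for t in ([.5,0.05,.3],[.5,.2,.3],[.47,.25,.3]): print(t,rel(t,6.3))
E
```

```text
0.95 [ 0.14992935 -0.55514056  0.23130673] [-0.27055562  0.7578133  -0.02996343] [-0.01598441  0.02336284 -0.01180106]
[0.5, 0.05, 0.3] [[495.8, -492.9, -68.7], [0.0, -0.0, 8.81]]
[0.5, 0.2, 0.3] [[534.9, -637.7, -68.7], [0.0, -0.0, 8.81]]
[0.47, 0.25, 0.3] [[518.9, -693.8, -68.7], [0.0, -0.0, 8.81]]
```

View pics/w1.png

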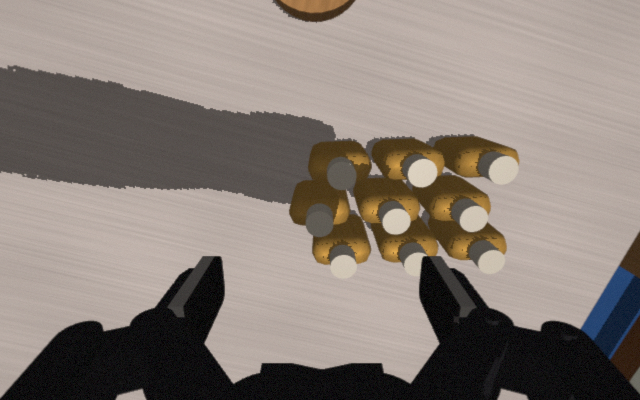

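The move was refused because every key is needed. The picture therefore shows only the start view, with a group of bottles under the wrist camera.

>>> arm_command([
  {"x": 57,"y": -20,"z": -15,"rx": 0,"ry": 0,"rz": 0,"hand": -1},
  {"x": 114,"y": -41,"z": -30,"rx": 0,"ry": 0,"rz": 0,"hand": -1},
  {"x": 171,"y": -62,"z": -45,"rx": 0,"ry": 0,"rz": 0,"hand": -1},
  {"x": 228,"y": -83,"z": -60,"rx": 0,"ry": 0,"rz": 4,"hand": -1},
  {"x": 287,"y": -104,"z": -69,"rx": 0,"ry": 0,"rz": 9,"hand": -1},
  {"x": 325,"y": -152,"z": -69,"rx": 0,"ry": 0,"rz": 9,"hand": -1},
  {"x": 363,"y": -200,"z": -69,"rx": 0,"ry": 0,"rz": 9,"hand": -1},
  {"x": 401,"y": -248,"z": -69,"rx": 0,"ry": 0,"rz": 9,"hand": -1},
  {"x": 439,"y": -296,"z": -69,"rx": 0,"ry": 0,"rz": 9,"hand": -1},
  {"x": 476,"y": -343,"z": -69,"rx": 0,"ry": 0,"rz": 9,"hand": -1},
])

```text
clock: 2.2
tcp_pos: [0.5206, -0.098, 0.3005]
orientation: [0.0, 0.999, 0.053, 0.0]
wrist_force: [0.5, -0.4, -0.1]
finger_gap: 0.0854
```

```bash
python3 - <<'E'
from h import *
p=cam('wrist');save(p,'w2.png');s=get_state();print(s['clock'],s['tcp_pos'],s['wrist_force'],s['ft_torque'])
for t in ([.48,0.0,.33],[.5,.2,.3],[.45,.325,.2]): print(t,rel(t,6.3))
E
```

```text
2.25 [ 0.52237868 -0.09170191  0.3004423 ] [0.67988521 2.98896866 0.28182723] [ 0.2084954  -0.08211397  0.04283085]
[0.48, 0.0, 0.33] [[-31.7, -96.0, -29.3], [-0.22, -0.14, 0.17]]
[0.5, 0.2, 0.3] [[10.6, -292.4, 1.6], [-0.22, -0.14, 0.17]]
[0.45, 0.325, 0.2] [[-25.2, -421.8, 102.0], [-0.22, -0.14, 0.17]]
```

View pics/w2.png

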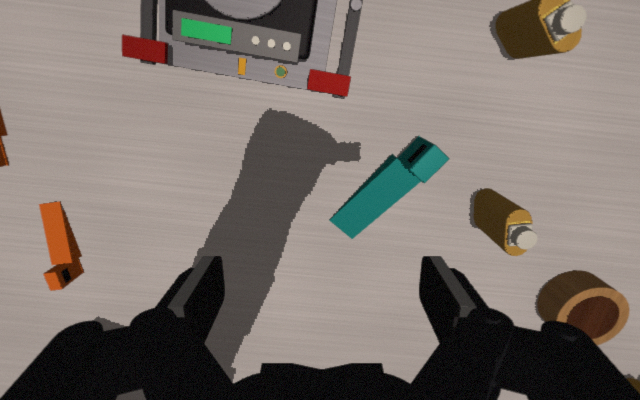

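The picture was taken while the arm was still settling. It shows the stand at the top, with the stripe at (242,67), and the turquoise decoy. I'll move in front of the stand and let the arm settle before the next look.

>>> arm_command([
  {"x": -20,"y": -55,"z": 0,"rx": 0,"ry": 0,"rz": 0,"hand": -1},
  {"x": -40,"y": -110,"z": 0,"rx": 0,"ry": 0,"rz": 0,"hand": -1},
  {"x": -40,"y": -110,"z": 0,"rx": 0,"ry": 0,"rz": 0,"hand": -1},
  {"x": -40,"y": -110,"z": 0,"rx": 0,"ry": 0,"rz": 0,"hand": -1},
])

```text
clock: 2.75
tcp_pos: [0.4688, 0.0051, 0.3006]
orientation: [0.0, 0.999, 0.054, 0.001]
wrist_force: [-0.1, -0.7, -1.6]
finger_gap: 0.0854
```

```bash
python3 - <<'E'
from h import *
p=cam('wrist');save(p,'w3.png');s=get_state();print(s['clock'],s['tcp_pos'],s['qvel'].round(3),s['wrist_force'])
np.savez('w3.npz',**{k:p[k] for k in ('image','z_map','intrinsics','k1','rvec','tvec')})
im=p['image'].astype(int)
m=(im[...,0]>90)&(im[...,1]<45)&(im[...,2]<50)
k,L,S,C=cv2.connectedComponentsWithStats(m.astype(np.uint8))
for i in range(1,k):
    if S[i,4]>60:
        v,u=np.where(L==i);X=pts(p,np.c_[u,v]);t=X[X[:,2]>.045]
        print(C[i],S[i,4],t.min(0).round(4),t.max(0).round(4),((t.min(0)+t.max(0))/2).round(4))
hsv=cv2.cvtColor(p['image'],cv2.COLOR_RGB2HSV)
m=(hsv[...,0]>17)&(hsv[...,0]<32)&(hsv[...,1]>110)&(hsv[...,2]>90)
k,L,S,C=cv2.connectedComponentsWithStats(m.astype(np.uint8))
for i in range(1,k):
    if S[i,4]>30:
        v,u=np.where(L==i);X=pts(p,np.c_[u,v]);print('y',C[i],S[i],X.min(0).round(4),X.max(0).round(4),X.mean(0).round(4))
for t in ([.48,.2,.3],[.45,.33,.25]): print(t,rel(t,6.3))
E
```

```text
2.8 [0.46908893 0.00454132 0.30042206] [-0.014  0.012  0.006  0.001  0.002  0.002] [ 0.48189529 -0.77971224 -0.88373277]
[242.86      8.79375] 800 [0.5464 0.0139 0.0484] [0.6223 0.1271 0.4438] [0.5844 0.0705 0.2461]
[429.3258427   42.69550562] 890 [ 0.5464 -0.1182  0.0479] [0.6126 0.0139 0.4438] [ 0.5795 -0.0521  0.2459]
y [336.20895522  26.94776119] [332  18  10  19 134] [ 5.996e-01 -1.000e-04  2.670e-02] [0.6178 0.0087 0.0317] [0.6089 0.0044 0.0291]
y [376.12698413  32.49206349] [371  26  12  14  63] [ 0.601  -0.0467  0.0303] [ 0.6142 -0.0341  0.0359] [ 0.6073 -0.0399  0.0341]
y [618.22352941 196.81008403] [605 175  31  49 595] [ 0.4325 -0.4248  0.0008] [0.5464 0.0139 0.4438] [ 0.464  -0.3258  0.0874]
[0.48, 0.2, 0.3] [[31.6, -193.2, 0.3], [0.04, -0.05, -0.22]]
[0.45, 0.33, 0.25] [[15.5, -325.7, 50.2], [0.04, -0.05, -0.22]]
```

View pics/w3.png

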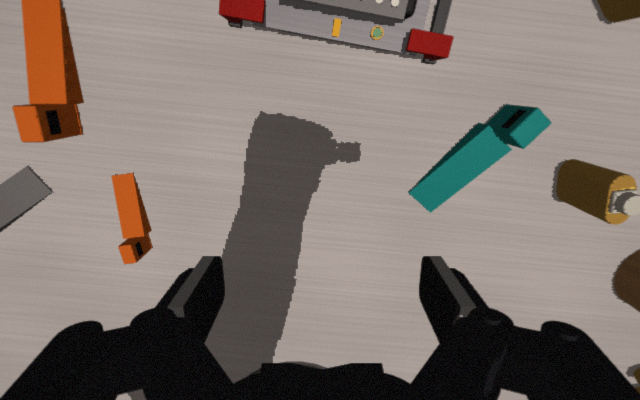

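The stand's stripe is at (336,27) and the keepers are at (243,9) and (429,43). The big orange wedge is at (45,60), with its grip black-banded. I'll get the stand yaw from the keepers, then go over the wedge.

```bash
python3 - <<'E'
from h import *
d=np.load('w3.npz');p={k:d[k] for k in d.files};p['k1']=float(p['k1'])
im=p['image'].astype(int)
m=(im[...,0]>90)&(im[...,1]<45)&(im[...,2]<50)
v,u=np.where(m);X=pts(p,np.c_[u,v]);X=X[(X[:,2]>.045)&(X[:,2]<.058)&(X[:,0]>.58)]
L=X[X[:,1]>0];R=X[X[:,1]<0]
print(len(L),len(R))
for Y in (L,R):
    r=cv2.minAreaRect((Y[:,:2]*1000).astype(np.float32));print(r,cv2.boxPoints(r).round(1).tolist(),Y.mean(0))
# plate front edge: depth along columns between keepers
img=p['image'];g=cv2.cvtColor(img,cv2.COLOR_RGB2GRAY)
E=[]
for c in range(275,400,5):
    z=p['z_map'][15:75,c].astype(float);j=np.argmax(np.abs(np.diff(z)));w=pts(p,[[c,15+j]])[0]
    E.append(w)
E=np.array(E);E=E[E[:,2]>.015];print(E.round(3).tolist());print(np.polyfit(E[:,1],E[:,0],1))
E
```

```text
796 887
((612.0292358398438, 104.654052734375), (19.89266014099121, 44.97685623168945), 0.951665461063385) [[601.7000122070312, 127.0], [602.5, 82.0], [622.2999877929688, 82.30000305175781], [621.5999755859375, 127.30000305175781]] [0.61213912 0.10316875 0.05098168]
((601.2185668945312, -95.71549987792969), (44.328880310058594, 21.379520416259766), 86.36688995361328) [[589.0999755859375, -117.19999694824219], [610.5, -118.5], [613.2999877929688, -74.30000305175781], [592.0, -72.9000015258789]] [ 0.60116245 -0.09566389  0.0507928 ]
[[0.601, 0.072, 0.027], [0.6, 0.068, 0.018], [0.546, 0.014, 0.444], [0.6, 0.056, 0.015], [0.599, 0.05, 0.027], [0.599, 0.044, 0.026], [0.546, 0.014, 0.444], [0.598, 0.033, 0.026], [0.598, 0.027, 0.026], [0.546, 0.014, 0.444], [0.597, 0.016, 0.027], [0.546, 0.014, 0.444], [0.596, 0.004, 0.025], [0.596, -0.002, 0.024], [0.595, -0.008, 0.024], [0.546, 0.014, 0.444], [0.595, -0.019, 0.022], [0.594, -0.025, 0.021], [0.594, -0.031, 0.02], [0.594, -0.037, 0.017], [0.546, 0.014, 0.444], [0.619, -0.037, 0.063], [0.619, -0.042, 0.066], [0.618, -0.047, 0.066], [0.618, -0.052, 0.066]]
[-0.17628294  0.58936966]
```

>>> arm_command([
  {"x": 10,"y": -55,"z": 10,"rx": 0,"ry": 0,"rz": 0,"hand": -1},
  {"x": 5,"y": -110,"z": 20,"rx": 0,"ry": 0,"rz": 0,"hand": -1},
  {"x": 0,"y": -165,"z": 30,"rx": 0,"ry": 0,"rz": 0,"hand": -1},
  {"x": -10,"y": -220,"z": 40,"rx": 0,"ry": 0,"rz": 0,"hand": -1},
  {"x": -20,"y": -275,"z": 50,"rx": 0,"ry": 0,"rz": 0,"hand": -1},
  {"x": -24,"y": -325,"z": 50,"rx": 0,"ry": 0,"rz": 0,"hand": -1},
  {"x": -24,"y": -325,"z": 50,"rx": 0,"ry": 0,"rz": 0,"hand": -1},
  {"x": -24,"y": -325,"z": 50,"rx": 0,"ry": 0,"rz": 0,"hand": -1},
])

```text
clock: 3.8
tcp_pos: [0.4383, 0.1784, 0.2516]
orientation: [-0.024, 0.995, 0.093, -0.003]
wrist_force: [0.7, -0.5, -0.3]
finger_gap: 0.0856
```

```bash
python3 - <<'E'
from h import *
p=cam('wrist');save(p,'w4.png');s=get_state();print(s['clock'],s['tcp_pos'],s['qvel'].round(3))
im=p['image'].astype(int)
m=((im[...,0]>1.7*im[...,1])&(im[...,1]>1.5*im[...,2])&(im[...,0]>60)).astype(np.uint8)
m=cv2.erode(m,np.ones((3,3)));v,u=np.where(m);X=pts(p,np.c_[u,v]);X=X[(X[:,2]<.09)&(X[:,1]>.28)&(X[:,1]<.4)]
t=X[X[:,2]>.058];r=cv2.minAreaRect((t[:,:2]*1000).astype(np.float32));print('grip',r,t.mean(0).round(4))
a=X[(X[:,2]<.035)&(X[:,2]>.0)];r=cv2.minAreaRect((a[:,:2]*1000).astype(np.float32));print('ramp',r,cv2.boxPoints(r).round(1).tolist(),a.min(0),a.max(0))
# ramp plane -> gradient dir
f=a[(a[:,2]>.006)&(a[:,2]<.027)];c=np.linalg.lstsq(np.c_[f[:,:2],np.ones(len(f))],f[:,2],rcond=None)[0];print('slope',c,np.degrees(np.arctan2(-c[1],-c[0])))
E
```

```text
3.85 [0.43823534 0.17855166 0.25156351] [ 0.001 -0.001  0.001  0.004 -0.001  0.002]
grip ((472.1379699707031, 329.5159606933594), (38.488975524902344, 24.700124740600586), 5.808763027191162) [0.4726 0.3282 0.0661]
ramp ((481.379150390625, 325.2030029296875), (181.49867248535156, 51.139617919921875), 12.588315963745117) [[387.20001220703125, 330.3999938964844], [398.3999938964844, 280.5], [575.5, 320.0], [564.4000244140625, 369.8999938964844]] [0.39838413 0.28046959 0.00258223] [0.57470668 0.36185322 0.0349739 ]
slope [-0.09102611  0.09185757  0.03749614] -45.260486403973175
```

View pics/w4.png

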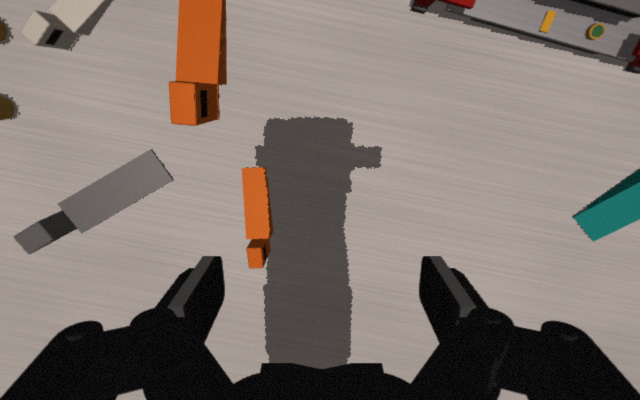

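The arm stalled with the tool slightly tilted, so a joint limit is likely (the last joint). I'll check the joints.

```bash
python3 - <<'E'
from h import *
s=get_state();print(s['joint_pos'].round(3)); print(RR().as_matrix().round(3))
print(rel([.42,.18,.25],6.3),rel([.42,.18,.25],90),rel([.42,.18,.25],-90))
E
```

```text
[ 0.186  0.106 -0.167  1.299  0.049  3.141]
[[ 0.983  0.185 -0.011]
 [ 0.185 -0.981  0.048]
 [-0.002 -0.049 -0.999]]
[[-17.6, -4.7, 1.8], [-2.79, 0.19, 4.38]] [[-17.6, -4.7, 1.8], [-2.4, -1.86, -79.3]] [[-17.6, -4.7, 1.8], [-1.96, 2.52, 100.66]]
```

Joint 6 is at its limit (3.14), so I'll use the half-turned grasp: rotate about −175° and keep the tool vertical.

>>> arm_command([
  {"x": -15,"y": -5,"z": 0,"rx": -2.4,"ry": -1.9,"rz": -79,"hand": -1},
  {"x": -15,"y": -5,"z": 0,"rx": -2.4,"ry": -1.9,"rz": -79,"hand": -1},
  {"x": -15,"y": -5,"z": 0,"rx": -2.4,"ry": -1.9,"rz": -79,"hand": -1},
  {"x": -15,"y": -5,"z": 0,"rx": -2.4,"ry": -1.9,"rz": -79,"hand": -1},
  {"x": -15,"y": -5,"z": 0,"rx": -2.4,"ry": -1.9,"rz": -79,"hand": -1},
  {"x": -15,"y": -5,"z": 0,"rx": -2.4,"ry": -1.9,"rz": -79,"hand": -1},
  {"x": -15,"y": -5,"z": 0,"rx": -2.4,"ry": -1.9,"rz": -79,"hand": -1},
  {"x": -15,"y": -5,"z": 0,"rx": -2.4,"ry": -1.9,"rz": -79,"hand": -1},
])

```text
clock: 4.85
tcp_pos: [0.4225, 0.1809, 0.2519]
orientation: [0.0, 0.708, 0.707, -0.0]
wrist_force: [0.0, 0.1, 0.7]
finger_gap: 0.0856
```

```bash
python3 - <<'E'
from h import *
s=get_state();print(s['clock'],s['joint_pos'].round(3),s['tcp_pos'])
print(rel([.472,.329,.2],185.9))
E
```

```text
4.85 [ 2.300e-01  8.400e-02 -1.900e-01  1.297e+00 -1.000e-03  1.802e+00] [0.42252993 0.18087017 0.2519468 ]
[[148.2, 49.3, 51.8], [-0.04, 0.02, -95.99]]
```

>>> arm_command([
  {"x": 50,"y": 17,"z": 0,"rx": 0,"ry": 0,"rz": -10.6,"hand": -1},
  {"x": 100,"y": 33,"z": 0,"rx": 0,"ry": 0,"rz": -21.2,"hand": -1},
  {"x": 148,"y": 49,"z": 0,"rx": 0,"ry": 0,"rz": -32,"hand": -1},
  {"x": 148,"y": 49,"z": 20,"rx": 0,"ry": 0,"rz": -42.6,"hand": -1},
  {"x": 148,"y": 49,"z": 40,"rx": 0,"ry": 0,"rz": -53,"hand": -1},
  {"x": 148,"y": 49,"z": 60,"rx": 0,"ry": 0,"rz": -63.6,"hand": -1},
  {"x": 148,"y": 49,"z": 80,"rx": 0,"ry": 0,"rz": -74,"hand": -1},
  {"x": 148,"y": 49,"z": 100,"rx": 0,"ry": 0,"rz": -84.6,"hand": -1},
  {"x": 148,"y": 49,"z": 100,"rx": 0,"ry": 0,"rz": -95,"hand": -1},
  {"x": 148,"y": 49,"z": 100,"rx": 0,"ry": 0,"rz": -96,"hand": -1},
])

```text
clock: 6.1
tcp_pos: [0.4721, 0.3285, 0.1515]
orientation: [-0.0, -0.049, 0.999, -0.0]
wrist_force: [0.6, 0.4, 0.2]
finger_gap: 0.085
```

```bash
python3 - <<'E'
from h import *
p=cam('wrist');save(p,'w5.png')
q=cam('scene');cv2.imwrite('pics/s5.png',cv2.resize(q['image'][120:320,250:500],None,fx=3,fy=3)[:,:,::-1])
s=get_state();print(s['clock'],s['joint_pos'].round(3),s['tcp_pos'],s['qvel'].round(3))
im=p['image'].astype(int)
m=((im[...,0]>1.7*im[...,1])&(im[...,1]>1.5*im[...,2])&(im[...,0]>60)).astype(np.uint8)
m=cv2.erode(m,np.ones((3,3)));v,u=np.where(m);X=pts(p,np.c_[u,v])
t=X[(X[:,2]>.06)&(X[:,2]<.072)&(abs(X[:,1]-.33)<.04)]
if len(t):
    r=cv2.minAreaRect((t[:,:2]*1000).astype(np.float32));print('grip',len(t),r,t.mean(0).round(4))
print(rel([.472,.329,.03],185.9))
E
```

```text
6.2 [ 0.469  0.348 -0.101  1.121 -0.     0.371] [0.47229868 0.32871855 0.15191168] [ 0.    -0.002  0.001 -0.     0.002  0.006]
grip 1887 ((471.1540832519531, 330.4424743652344), (40.27696228027344, 25.562658309936523), 6.40658712387085) [0.4701 0.3305 0.0662]
[[0.2, 0.3, 121.9], [-0.02, -0.01, -0.32]]
```

View pics/w5.png

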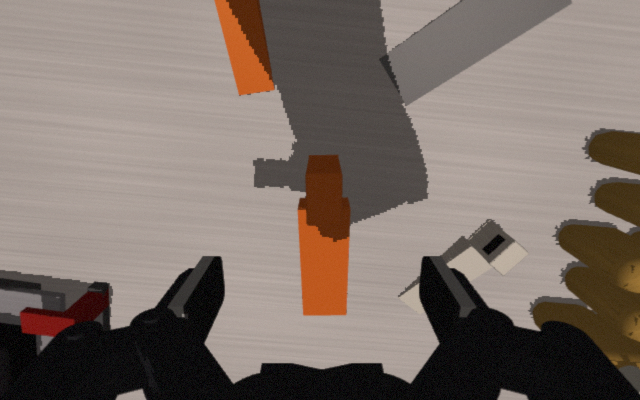

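View pics/s5.png

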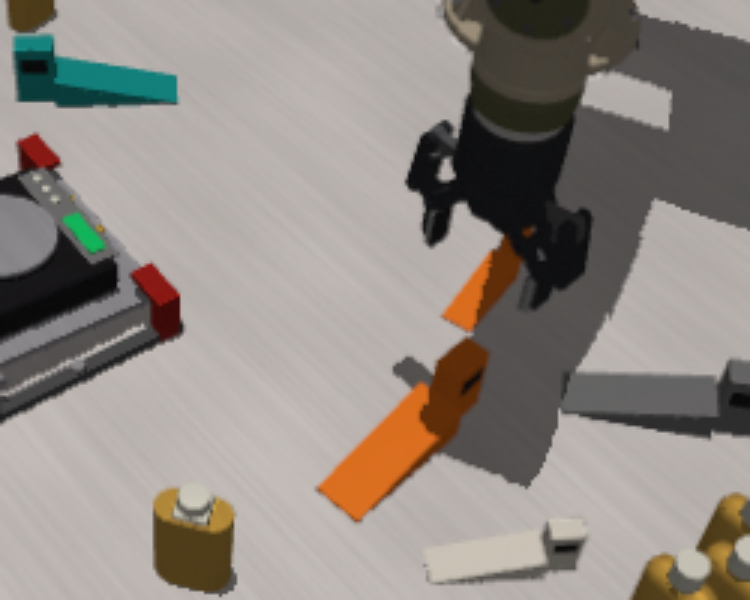

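The black-banded larger orange wedge lies between the jaws, with its grip at wrist pixel (323,180). The grip centre is at (0.471, 0.330) with yaw 6.4°. I'll descend and grip.

>>> arm_command([
  {"x": 1,"y": 2,"z": 30,"rx": 0,"ry": 0,"rz": -0.8,"hand": -1},
  {"x": 1,"y": 2,"z": 60,"rx": 0,"ry": 0,"rz": -0.8,"hand": -1},
  {"x": 1,"y": 2,"z": 90,"rx": 0,"ry": 0,"rz": -0.8,"hand": -1},
  {"x": 1,"y": 2,"z": 110,"rx": 0,"ry": 0,"rz": -0.8,"hand": -1},
  {"x": 1,"y": 2,"z": 124,"rx": 0,"ry": 0,"rz": -0.8,"hand": -1},
  {"x": 1,"y": 2,"z": 124,"rx": 0,"ry": 0,"rz": -0.8,"hand": -1},
  {"x": 1,"y": 2,"z": 124,"rx": 0,"ry": 0,"rz": -0.8,"hand": -1},
  {"x": 1,"y": 2,"z": 124,"rx": 0,"ry": 0,"rz": -0.8,"hand": 0},
  {"x": 1,"y": 2,"z": 124,"rx": 0,"ry": 0,"rz": -0.8,"hand": 1},
  {"x": 1,"y": 2,"z": 124,"rx": 0,"ry": 0,"rz": -0.8,"hand": 1},
], force=60)

```text
clock: 7.45
tcp_pos: [0.4707, 0.3307, 0.028]
orientation: [-0.0, -0.057, 0.998, -0.0]
wrist_force: [0.2, -1.0, 0.1]
finger_gap: 0.032
```

>>> arm_command([
  {"x": 0,"y": 0,"z": 0,"rx": 0,"ry": 0,"rz": 0,"hand": 1},
  {"x": 0,"y": 0,"z": 0,"rx": 0,"ry": 0,"rz": 0,"hand": 1},
  {"x": 0,"y": 0,"z": 0,"rx": 0,"ry": 0,"rz": 0,"hand": 1},
])

```text
clock: 7.82
tcp_pos: [0.4708, 0.3306, 0.028]
orientation: [-0.0, -0.057, 0.998, -0.0]
wrist_force: [-1.1, -2.2, 5.1]
finger_gap: 0.0254
```

```bash
python3 - <<'E'
from h import *
s=get_state();print(s['clock'],s['tcp_pos'],s['finger_gap'],s['wrist_force'],s['ft_torque'])
print('yaw',RR().as_matrix()[:,0].round(4))
E
```

```text
7.825 [0.47080571 0.33062041 0.02798922] 0.025442628100389532 [-1.10003824 -2.24884827  5.05120486] [-0.16215007  0.15031929  0.00680034]
yaw [-9.935e-01 -1.140e-01  3.000e-04]
```

```bash
python3 - <<'E'
from h import *
for n in ('scene','top'):
    p=cam(n)
    im=p['image'].astype(int)
    m=(im[...,0]>90)&(im[...,0]>2.5*im[...,1])&(im[...,0]>2.2*im[...,2])
    v,u=np.where(m);X=pts(p,np.c_[u,v])
    k=(X[:,2]>.042)&(X[:,2]<.06)&(abs(X[:,0]-.61)<.05)&(abs(X[:,1])<.16);X=X[k]
    # dense resample on top plane z=.05
    W=onplane(p,np.c_[u,v][k],.05)
    c=[ (lambda Y:np.array(cv2.minAreaRect((Y[:,:2]*1000).astype(np.float32))[0]))(W[s*W[:,1]>0]) for s in (1,-1)]
    mu=[W[s*W[:,1]>0][:,:2].mean(0)*1000 for s in (1,-1)]
    for a in (c,mu): d=a[0]-a[1];print(n,a[0].round(1),a[1].round(1),np.degrees(np.arctan2(-d[0],d[1])).round(2),((a[0]+a[1])/2).round(1),np.hypot(*d).round(1))
    # rear beam: dark stand rear edge via depth z>.03 region extents
    v,u=np.mgrid[100:280,190:400];uv=np.c_[u.ravel(),v.ravel()];X=pts(p,uv);k=(X[:,2]>.02)&(X[:,2]<.1)&(X[:,0]>.57)&(X[:,0]<.85)&(abs(X[:,1])<.16)
    r=cv2.minAreaRect((X[k][:,:2]*1000).astype(np.float32));print('outline',r)
print(rel([.438-.0,.015,.06],176.5))
E
```

```text
scene [615.8 104.2] [602.7 -97.5] -3.71 [609.2   3.4] 202.1
scene [615.8 104.3] [603.2 -97.5] -3.57 [609.5   3.4] 202.3
outline ((701.5274658203125, -2.5645599365234375), (253.43910217285156, 208.93707275390625), 86.18943786621094)
top [616.1 105.7] [603.3 -94.1] -3.67 [609.7   5.8] 200.2
top [616.7 105.2] [603.3 -92.2] -3.88 [610.    6.5] 197.9
outline ((703.3763427734375, -3.22003173828125), (247.76148986816406, 207.64431762695312), 86.2901382446289)
[[68.6, -309.8, -31.9], [-0.02, -0.02, 10.05]]
```

Stand yaw is −3.75° in both views, and the front middle is at about (0.598, 0.005). I'll lift the wedge, back off and carry it in front of the mouth.

>>> arm_command([
  {"x": 0,"y": 0,"z": -30,"rx": 0,"ry": 0,"rz": 0,"hand": 1},
  {"x": 10,"y": -15,"z": -60,"rx": 0,"ry": 0,"rz": 0,"hand": 1},
  {"x": 30,"y": -55,"z": -60,"rx": 0,"ry": 0,"rz": 2,"hand": 1},
  {"x": 48,"y": -95,"z": -60,"rx": 0,"ry": 0,"rz": 4,"hand": 1},
  {"x": 60,"y": -130,"z": -60,"rx": 0,"ry": 0,"rz": 6,"hand": 1},
  {"x": 65,"y": -170,"z": -60,"rx": 0,"ry": 0,"rz": 8,"hand": 1},
  {"x": 70,"y": -220,"z": -60,"rx": 0,"ry": 0,"rz": 10.3,"hand": 1},
  {"x": 74,"y": -270,"z": -60,"rx": 0,"ry": 0,"rz": 10.3,"hand": 1},
  {"x": 78,"y": -307,"z": -60,"rx": 0,"ry": 0,"rz": 10.3,"hand": 1},
  {"x": 78,"y": -307,"z": -60,"rx": 0,"ry": 0,"rz": 10.3,"hand": 1},
])

```text
clock: 9.18
tcp_pos: [0.4274, 0.0148, 0.087]
orientation: [-0.001, 0.035, 0.999, -0.0]
wrist_force: [-0.3, -0.6, -3.7]
finger_gap: 0.0251
```

```bash
python3 - <<'E'
from h import *
q=cam('scene');cv2.imwrite('pics/s6.png',cv2.resize(q['image'][110:290,190:440],None,fx=3,fy=3)[:,:,::-1])
p=cam('top');cv2.imwrite('pics/t6.png',cv2.resize(p['image'][110:290,250:450],None,fx=3,fy=3)[:,:,::-1])
s=get_state();print(s['clock'],s['joint_pos'].round(3),s['tcp_pos'],s['qvel'].round(3),s['finger_gap'],s['wrist_force'])
print(rel([.4284,.0166,.029],176.25))
for pp in (q,p):
    im=pp['image'].astype(int)
    m=((im[...,0]>1.7*im[...,1])&(im[...,1]>1.5*im[...,2])&(im[...,0]>60)).astype(np.uint8)
    v,u=np.where(m);X=pts(pp,np.c_[u,v]);k=(X[:,0]>.455)&(X[:,0]<.6)&(abs(X[:,1])<.06)&(X[:,2]<.1)&(X[:,2]>.045);X=X[k]
    if len(X): print(len(X),cv2.minAreaRect((X[:,:2]*1000).astype(np.float32)),X.max(0),X.min(0))
E
```

```text
9.275 [-0.149  0.137 -0.557  0.88  -0.    -0.082] [0.42725757 0.01672667 0.0870906 ] [ 0.029 -0.002  0.002  0.002  0.001 -0.   ] 0.025187204084228292 [ 0.68747421  1.0690188  -2.35718219]
[[-1.3, -0.1, 58.1], [0.0, -0.16, -0.07]]
652 ((513.2940673828125, 9.123991012573242), (48.35178756713867, 120.2293472290039), 84.95308685302734) [0.5746146  0.03725798 0.09154937] [ 0.4552155  -0.01977807  0.05935108]
159 ((527.6502075195312, 9.618045806884766), (37.8964729309082, 87.66350555419922), 85.22102355957031) [0.57201573 0.03123226 0.08998167] [ 0.48387988 -0.01089941  0.06059414]
```

View pics/s6.png

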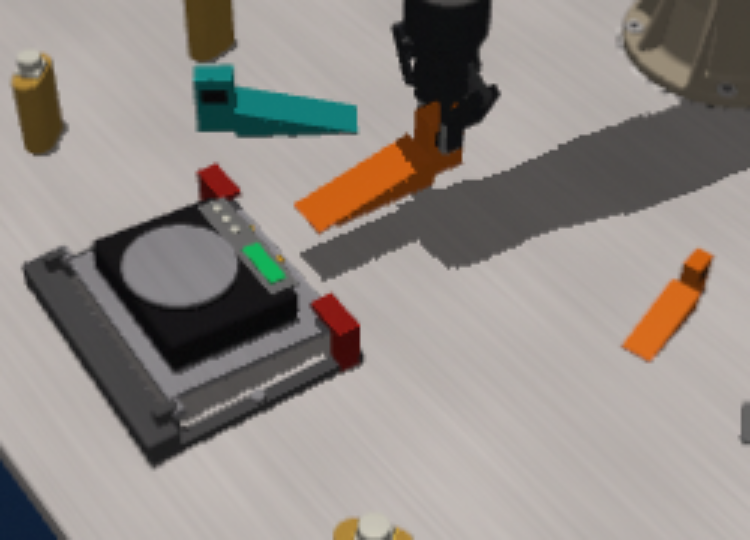

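View pics/t6.png

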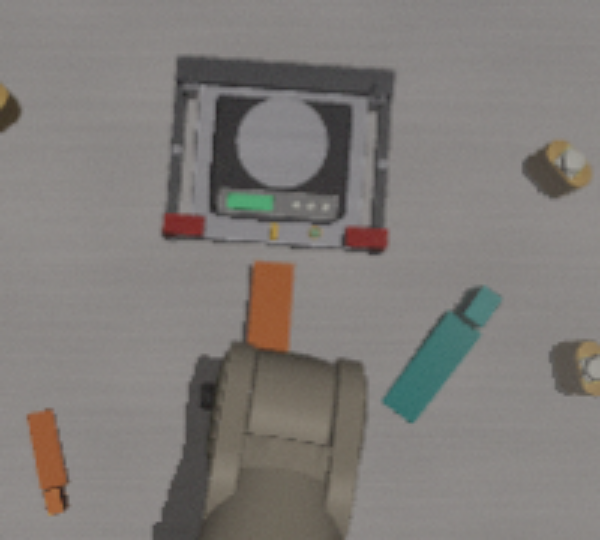

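The wedge is held straight in front of the stripe in both views (top crop 270,300; stripe 275,232). I'll lower it to the bench.

>>> arm_command([
  {"x": -1,"y": 0,"z": 25,"rx": 0,"ry": 0,"rz": 0,"hand": 1},
  {"x": -1,"y": 0,"z": 45,"rx": 0,"ry": 0,"rz": 0,"hand": 1},
  {"x": -1,"y": 0,"z": 56,"rx": 0,"ry": 0,"rz": 0,"hand": 1},
  {"x": -1,"y": 0,"z": 58.5,"rx": 0,"ry": 0,"rz": 0,"hand": 1},
  {"x": -1,"y": 0,"z": 58.5,"rx": 0,"ry": 0,"rz": 0,"hand": 1},
  {"x": -1,"y": 0,"z": 58.5,"rx": 0,"ry": 0,"rz": 0,"hand": 1},
])

```text
clock: 10.02
tcp_pos: [0.4297, 0.0166, 0.0299]
orientation: [0.0, 0.033, 0.999, -0.0]
wrist_force: [-0.4, -0.0, -2.8]
finger_gap: 0.0254
```

```bash
python3 - <<'E'
from h import *
p=cam('top');cv2.imwrite('pics/t7.png',cv2.resize(p['image'][150:240,290:400],None,fx=7,fy=6)[:,:,::-1])
q=cam('scene');cv2.imwrite('pics/s7.png',cv2.resize(q['image'][130:250,230:370],None,fx=5,fy=5)[:,:,::-1])
s=get_state();print(s['clock'],s['tcp_pos'],RR().as_matrix()[:,0].round(4),s['wrist_force'].round(1),s['ft_torque'].round(2))
print(rel([.4284,.0166,.028],176.25), rel([.4284+.998*.025,.0166-.0654*.025,.028],176.25))
E
```

```text
10.125 [0.42965593 0.01649396 0.02987487] [-9.979e-01  6.550e-02 -5.000e-04] [-0.2 -0.1 -4.1] [-0.01  0.07 -0.07]
[[1.3, 0.0, 1.9], [-0.04, 0.03, -0.01]] [[-23.7, 0.0, 1.9], [-0.04, 0.03, -0.01]]
```

View pics/t7.png

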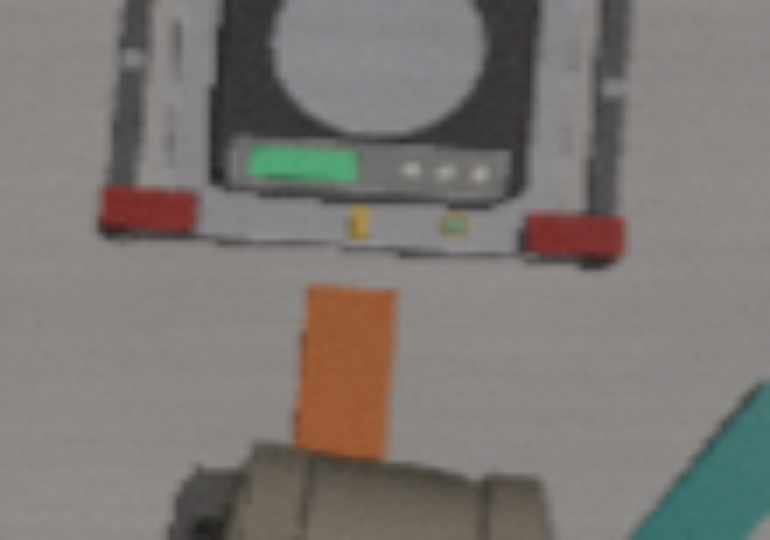

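View pics/s7.png

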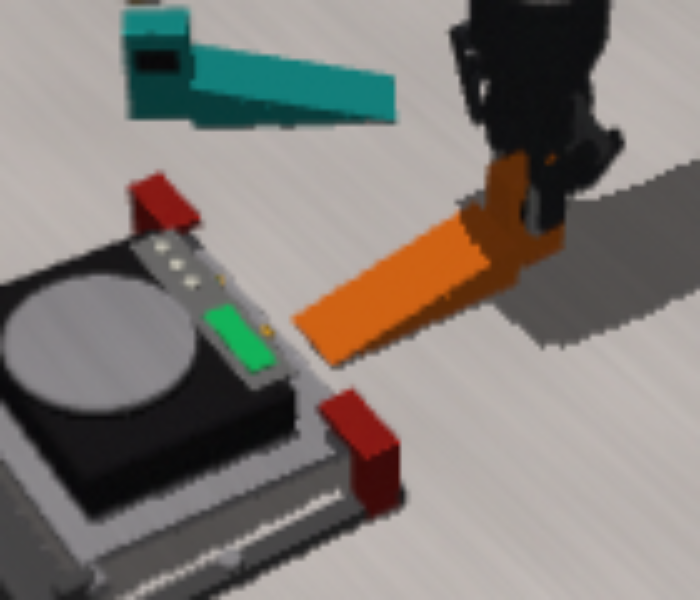

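The wedge axis points at the stripe to within about 1–2 mm. I'll lower the last 2 mm onto the bench and start sliding in.

>>> arm_command([
  {"x": 0,"y": 0,"z": 1.7,"rx": 0,"ry": 0,"rz": 0,"hand": 1},
  {"x": 0,"y": 0,"z": 1.7,"rx": 0,"ry": 0,"rz": 0,"hand": 1},
  {"x": -6,"y": 0,"z": 1.7,"rx": 0,"ry": 0,"rz": 0,"hand": 1},
  {"x": -12,"y": 0,"z": 1.7,"rx": 0,"ry": 0,"rz": 0,"hand": 1},
  {"x": -18,"y": 0,"z": 1.7,"rx": 0,"ry": 0,"rz": 0,"hand": 1},
  {"x": -24,"y": 0,"z": 1.7,"rx": 0,"ry": 0,"rz": 0,"hand": 1},
  {"x": -29,"y": 0,"z": 1.7,"rx": 0,"ry": 0,"rz": 0,"hand": 1},
  {"x": -34,"y": 0,"z": 1.7,"rx": 0,"ry": 0,"rz": 0,"hand": 1},
  {"x": -39,"y": 0,"z": 1.7,"rx": 0,"ry": 0,"rz": 0,"hand": 1},
  {"x": -39,"y": 0,"z": 1.7,"rx": 0,"ry": 0,"rz": 0,"hand": 1},
])

```text
clock: 11.38
tcp_pos: [0.4692, 0.014, 0.028]
orientation: [0.0, 0.033, 0.999, -0.0]
wrist_force: [-0.6, -0.2, 3.9]
finger_gap: 0.0254
```

```bash
cat > st.py <<'E'
from h import *
def st():
    s=get_state();a=np.array([.9979,-.0654,0])
    print('t',round(s['clock'],2),'tcp',s['tcp_pos'].round(4),'along',round(float((s['tcp_pos']-[.4284,.0166,0])@a)*1000,1),'push',round(float(-s['wrist_force']@a),2),'F',s['wrist_force'].round(1),'M',s['ft_torque'].round(2),'gap',round(s['finger_gap'],4),'rv',np.array(rel(s['tcp_pos'],176.25)[1]))
if __name__=='__main__': st()
E
python3 st.py
```

```text
t 11.38 tcp [0.4692 0.014  0.028 ] along 40.9 push 0.56 F [-0.6 -0.2  3.9] M [0.2  0.22 0.03] gap 0.0254 rv [-0.03  0.04 -0.  ]
```

>>> arm_command([
  {"x": -4,"y": 0,"z": 0,"rx": 0,"ry": 0,"rz": 0,"hand": 1},
  {"x": -8,"y": 0,"z": 0,"rx": 0,"ry": 0,"rz": 0,"hand": 1},
  {"x": -12,"y": 0,"z": 0,"rx": 0,"ry": 0,"rz": 0,"hand": 1},
  {"x": -16,"y": 0,"z": 0,"rx": 0,"ry": 0,"rz": 0,"hand": 1},
  {"x": -20,"y": 0,"z": 0,"rx": 0,"ry": 0,"rz": 0,"hand": 1},
  {"x": -24,"y": 0,"z": 0,"rx": 0,"ry": 0,"rz": 0,"hand": 1},
])

```text
clock: 12.12
tcp_pos: [0.4876, 0.013, 0.028]
orientation: [-0.004, 0.033, 0.999, -0.0]
wrist_force: [-16.4, 0.7, 20.5]
finger_gap: 0.0256
```

```bash
python3 st.py
```

```text
t 12.12 tcp [0.4876 0.013  0.028 ] along 59.3 push 16.37 F [-16.4   0.7  20.5] M [ 0.33  2.33 -0.03] gap 0.0256 rv [-0.03 -0.47  0.  ]
```

The push reads 16 N, with 20 N vertical as well. I'll hold and look.

```bash
python3 - <<'E'
from h import *
from st import st
p=cam('top');cv2.imwrite('pics/t8.png',cv2.resize(p['image'][150:240,290:400],None,fx=7,fy=6)[:,:,::-1]);st()
q=cam('scene');cv2.imwrite('pics/s8.png',cv2.resize(q['image'][130:250,230:370],None,fx=5,fy=5)[:,:,::-1]);st()
E
```

```text
t 12.18 tcp [0.4885 0.0129 0.0279] along 60.2 push 14.61 F [-14.6   0.1  18.7] M [0.37 2.26 0.04] gap 0.0253 rv [-0.03 -0.4   0.01]
t 12.22 tcp [0.4885 0.0129 0.0279] along 60.2 push 13.79 F [-13.8   0.4  18.1] M [0.38 1.98 0.04] gap 0.0253 rv [-0.03 -0.39  0.  ]
```

View pics/s8.png

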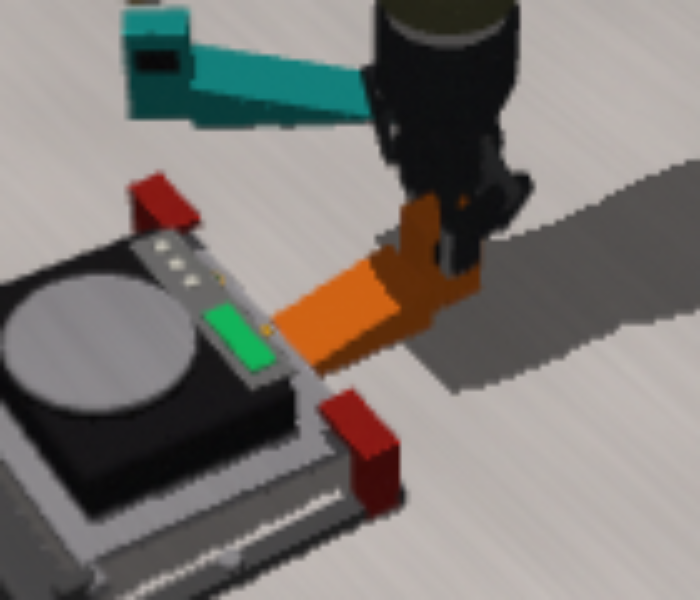

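View pics/t8.png

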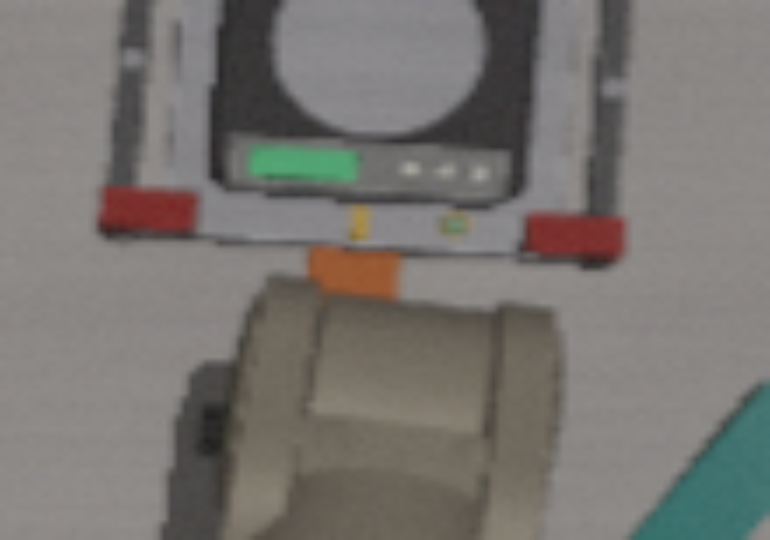

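The wedge is straight and under the edge. The 18 N vertical load is the hand pressing the sole onto the bench, which adds friction. I'll ease the hand up a little before going on.

>>> arm_command([
  {"x": 0,"y": 0,"z": -0.6,"rx": 0,"ry": 0,"rz": 0,"hand": 1},
  {"x": 0,"y": 0,"z": -0.6,"rx": 0,"ry": 0,"rz": 0,"hand": 1},
  {"x": 0,"y": 0,"z": -0.6,"rx": 0,"ry": 0,"rz": 0,"hand": 1},
])

```text
clock: 12.6
tcp_pos: [0.4885, 0.0129, 0.028]
orientation: [-0.003, 0.033, 0.999, -0.0]
wrist_force: [-10.9, 0.7, 11.2]
finger_gap: 0.0255
```

```bash
python3 st.py
```

```text
t 12.6 tcp [0.4885 0.0129 0.028 ] along 60.2 push 10.92 F [-10.9   0.7  11.2] M [0.3  1.66 0.04] gap 0.0255 rv [-0.02 -0.38  0.01]
```

>>> arm_command([
  {"x": -1,"y": 0,"z": -0.9,"rx": 0,"ry": -0.4,"rz": 0,"hand": 1},
  {"x": -3,"y": 0,"z": -0.9,"rx": 0,"ry": -0.4,"rz": 0,"hand": 1},
  {"x": -5,"y": 0,"z": -0.9,"rx": 0,"ry": -0.4,"rz": 0,"hand": 1},
  {"x": -5,"y": 0,"z": -0.9,"rx": 0,"ry": -0.4,"rz": 0,"hand": 1},
])

```text
clock: 13.1
tcp_pos: [0.4928, 0.0127, 0.028]
orientation: [-0.001, 0.033, 0.999, -0.0]
wrist_force: [-10.1, 1.4, 5.9]
finger_gap: 0.0251
```

```bash
python3 st.py
```

```text
t 13.1 tcp [0.4928 0.0127 0.028 ] along 64.5 push 10.14 F [-10.1   1.4   5.9] M [0.36 1.8  0.03] gap 0.0251 rv [-0.02 -0.08  0.01]
```

>>> arm_command([
  {"x": -2,"y": 0,"z": 0,"rx": 0,"ry": 0,"rz": 0,"hand": 1},
  {"x": -4,"y": 0,"z": 0,"rx": 0,"ry": 0,"rz": 0,"hand": 1},
  {"x": -6,"y": 0,"z": -0.1,"rx": 0,"ry": 0,"rz": 0,"hand": 1},
  {"x": -8,"y": 0,"z": -0.1,"rx": 0,"ry": 0,"rz": 0,"hand": 1},
  {"x": -10,"y": 0,"z": -0.2,"rx": 0,"ry": 0,"rz": 0,"hand": 1},
  {"x": -10,"y": 0,"z": -0.2,"rx": 0,"ry": 0,"rz": 0,"hand": 1},
])

```text
clock: 13.85
tcp_pos: [0.5029, 0.0121, 0.028]
orientation: [-0.001, 0.033, 0.999, -0.0]
wrist_force: [-8.3, 0.1, 2.9]
finger_gap: 0.0251
```

```bash
python3 st.py
```

```text
t 13.85 tcp [0.5029 0.0121 0.028 ] along 74.7 push 8.28 F [-8.3  0.1  2.9] M [0.27 1.61 0.09] gap 0.0251 rv [-0.02 -0.08  0.01]
```

Push is steady at about 8 N with the front rising. I'll continue.

>>> arm_command([
  {"x": -2,"y": 0,"z": 0,"rx": 0,"ry": 0,"rz": 0,"hand": 1},
  {"x": -4,"y": 0,"z": 0,"rx": 0,"ry": 0,"rz": 0,"hand": 1},
  {"x": -6,"y": 0,"z": 0,"rx": 0,"ry": 0,"rz": 0,"hand": 1},
  {"x": -8,"y": 0,"z": 0,"rx": 0,"ry": 0,"rz": 0,"hand": 1},
  {"x": -10,"y": 0,"z": 0,"rx": 0,"ry": 0,"rz": 0,"hand": 1},
  {"x": -10,"y": 0,"z": 0,"rx": 0,"ry": 0,"rz": 0,"hand": 1},
])

```text
clock: 14.6
tcp_pos: [0.513, 0.0114, 0.028]
orientation: [-0.001, 0.033, 0.999, -0.0]
wrist_force: [-8.0, 0.5, 3.3]
finger_gap: 0.0254
```

```bash
python3 st.py
```

```text
t 14.6 tcp [0.513  0.0114 0.028 ] along 84.7 push 8.01 F [-8.   0.5  3.3] M [0.27 1.5  0.05] gap 0.0254 rv [-0.01 -0.07  0.01]
```

>>> arm_command([
  {"x": -1.5,"y": 0,"z": 0,"rx": 0,"ry": 0,"rz": 0,"hand": 1},
  {"x": -3,"y": 0,"z": 0,"rx": 0,"ry": 0,"rz": 0,"hand": 1},
  {"x": -4.5,"y": 0,"z": 0,"rx": 0,"ry": 0,"rz": 0,"hand": 1},
  {"x": -6,"y": 0,"z": 0,"rx": 0,"ry": 0,"rz": 0,"hand": 1},
  {"x": -6,"y": 0,"z": 0,"rx": 0,"ry": 0,"rz": 0,"hand": 1},
])

```text
clock: 15.22
tcp_pos: [0.5188, 0.011, 0.028]
orientation: [-0.001, 0.033, 0.999, -0.0]
wrist_force: [-9.0, 0.2, 3.1]
finger_gap: 0.0255
```

```bash
python3 st.py
```

```text
t 15.22 tcp [0.5188 0.011  0.028 ] along 90.6 push 9.0 F [-9.   0.2  3.1] M [0.31 1.58 0.  ] gap 0.0255 rv [-0.01 -0.09  0.01]
```

>>> arm_command([
  {"x": -1.5,"y": 0,"z": 0,"rx": 0,"ry": 0,"rz": 0,"hand": 1},
  {"x": -3,"y": 0,"z": 0,"rx": 0,"ry": 0,"rz": 0,"hand": 1},
  {"x": -4,"y": 0,"z": 0,"rx": 0,"ry": 0,"rz": 0,"hand": 1},
  {"x": -4,"y": 0,"z": 0,"rx": 0,"ry": 0,"rz": 0,"hand": 1},
])

```text
clock: 15.72
tcp_pos: [0.5228, 0.0107, 0.028]
orientation: [-0.001, 0.033, 0.999, -0.0]
wrist_force: [-8.3, 1.0, 2.9]
finger_gap: 0.0256
```

```bash
python3 st.py; python3 - <<'E'
from h import *
q=cam('scene');cv2.imwrite('pics/s9.png',cv2.resize(q['image'][130:250,230:370],None,fx=5,fy=5)[:,:,::-1])
E
```

```text
t 15.72 tcp [0.5228 0.0107 0.028 ] along 94.6 push 8.4 F [-8.3  1.   2.9] M [0.29 1.53 0.01] gap 0.0256 rv [-0.01 -0.09  0.  ]
```

View pics/s9.png

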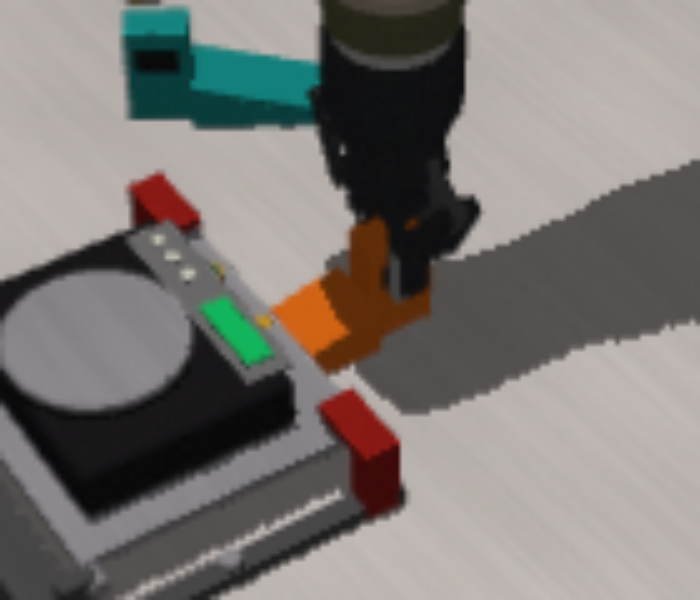

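The front has risen but isn't up against the keepers yet. I'll continue in small steps.

>>> arm_command([
  {"x": -1,"y": 0,"z": 0,"rx": 0,"ry": 0,"rz": 0,"hand": 1},
  {"x": -2,"y": 0,"z": 0,"rx": 0,"ry": 0,"rz": 0,"hand": 1},
  {"x": -3,"y": 0,"z": 0,"rx": 0,"ry": 0,"rz": 0,"hand": 1},
  {"x": -4,"y": 0,"z": 0,"rx": 0,"ry": 0,"rz": 0,"hand": 1},
  {"x": -4,"y": 0,"z": 0,"rx": 0,"ry": 0,"rz": 0,"hand": 1},
])

```text
clock: 16.4
tcp_pos: [0.5267, 0.0105, 0.028]
orientation: [-0.001, 0.033, 0.999, -0.0]
wrist_force: [-8.9, 0.5, 3.0]
finger_gap: 0.0254
```

```bash
python3 st.py
```

```text
t 16.4 tcp [0.5267 0.0105 0.028 ] along 98.5 push 8.88 F [-8.9  0.5  3. ] M [0.27 1.54 0.01] gap 0.0254 rv [-0.01 -0.09  0.01]
```

>>> arm_command([
  {"x": -1,"y": 0,"z": 0,"rx": 0,"ry": 0,"rz": 0,"hand": 1},
  {"x": -2,"y": 0,"z": 0,"rx": 0,"ry": 0,"rz": 0,"hand": 1},
  {"x": -3,"y": 0,"z": 0,"rx": 0,"ry": 0,"rz": 0,"hand": 1},
  {"x": -3,"y": 0,"z": 0,"rx": 0,"ry": 0,"rz": 0,"hand": 1},
])

```text
clock: 16.9
tcp_pos: [0.5297, 0.0103, 0.028]
orientation: [-0.001, 0.033, 0.999, -0.0]
wrist_force: [-9.4, 0.6, 2.1]
finger_gap: 0.0258
```

```bash
python3 st.py
```

```text
t 16.9 tcp [0.5297 0.0103 0.028 ] along 101.5 push 9.43 F [-9.4  0.6  2.1] M [ 0.27  1.62 -0.01] gap 0.0258 rv [-0.01 -0.09  0.01]
```

>>> arm_command([
  {"x": -1,"y": 0,"z": 0,"rx": 0,"ry": 0,"rz": 0,"hand": 1},
  {"x": -2,"y": 0,"z": 0,"rx": 0,"ry": 0,"rz": 0,"hand": 1},
  {"x": -3,"y": 0,"z": 0,"rx": 0,"ry": 0,"rz": 0,"hand": 1},
  {"x": -3,"y": 0,"z": 0,"rx": 0,"ry": 0,"rz": 0,"hand": 1},
])

```text
clock: 17.4
tcp_pos: [0.5328, 0.0101, 0.028]
orientation: [-0.001, 0.033, 0.999, -0.0]
wrist_force: [-7.7, 0.8, 2.4]
finger_gap: 0.0253
```

```bash
python3 st.py
```

```text
t 17.4 tcp [0.5328 0.0101 0.028 ] along 104.6 push 7.71 F [-7.7  0.8  2.4] M [0.28 1.54 0.  ] gap 0.0253 rv [-0.01 -0.09  0.01]
```

>>> arm_command([
  {"x": -1,"y": 0,"z": 0,"rx": 0,"ry": 0,"rz": 0,"hand": 1},
  {"x": -2,"y": 0,"z": 0,"rx": 0,"ry": 0,"rz": 0,"hand": 1},
  {"x": -2,"y": 0,"z": 0,"rx": 0,"ry": 0,"rz": 0,"hand": 1},
])

```text
clock: 17.77
tcp_pos: [0.5331, 0.0101, 0.028]
orientation: [-0.002, 0.033, 0.999, -0.0]
wrist_force: [-13.3, 0.1, 7.6]
finger_gap: 0.0251
```

```bash
python3 st.py
```

```text
t 17.77 tcp [0.5331 0.0101 0.028 ] along 104.9 push 13.32 F [-13.3   0.1   7.6] M [ 0.32  2.18 -0.03] gap 0.0251 rv [-0.02 -0.25  0.01]
```

The push jumped to 13 N with hardly any travel, so the scale is against the keepers. I'll ease it to about 20 N, relieving the vertical load.

>>> arm_command([
  {"x": -0.5,"y": 0,"z": -0.3,"rx": 0,"ry": -0.1,"rz": 0,"hand": 1},
  {"x": -1,"y": 0,"z": -0.4,"rx": 0,"ry": -0.2,"rz": 0,"hand": 1},
  {"x": -1.5,"y": 0,"z": -0.5,"rx": 0,"ry": -0.2,"rz": 0,"hand": 1},
  {"x": -1.5,"y": 0,"z": -0.5,"rx": 0,"ry": -0.2,"rz": 0,"hand": 1},
])

```text
clock: 18.27
tcp_pos: [0.5333, 0.0101, 0.028]
orientation: [-0.002, 0.033, 0.999, -0.0]
wrist_force: [-15.1, 1.1, 6.5]
finger_gap: 0.0254
```

```bash
python3 st.py
```

```text
t 18.27 tcp [0.5333 0.0101 0.028 ] along 105.1 push 15.12 F [-15.1   1.1   6.5] M [0.25 2.58 0.  ] gap 0.0254 rv [-0.02 -0.19  0.  ]
```

>>> arm_command([
  {"x": -0.5,"y": 0,"z": -0.2,"rx": 0,"ry": -0.1,"rz": 0,"hand": 1},
  {"x": -1,"y": 0,"z": -0.4,"rx": 0,"ry": -0.2,"rz": 0,"hand": 1},
  {"x": -1.5,"y": 0,"z": -0.5,"rx": 0,"ry": -0.2,"rz": 0,"hand": 1},
  {"x": -1.5,"y": 0,"z": -0.5,"rx": 0,"ry": -0.2,"rz": 0,"hand": 1},
])

```text
clock: 18.77
tcp_pos: [0.5334, 0.0101, 0.028]
orientation: [-0.001, 0.033, 0.999, -0.0]
wrist_force: [-17.6, 0.5, 6.0]
finger_gap: 0.0254
```

```bash
python3 st.py
```

```text
t 18.77 tcp [0.5334 0.0101 0.028 ] along 105.2 push 17.57 F [-17.6   0.5   6. ] M [ 0.24  3.07 -0.04] gap 0.0254 rv [-0.02 -0.14 -0.  ]
```

>>> arm_command([
  {"x": -0.5,"y": 0,"z": -0.2,"rx": 0,"ry": -0.1,"rz": 0,"hand": 1},
  {"x": -1,"y": 0,"z": -0.4,"rx": 0,"ry": -0.1,"rz": 0,"hand": 1},
  {"x": -1.5,"y": 0,"z": -0.5,"rx": 0,"ry": -0.1,"rz": 0,"hand": 1},
  {"x": -1.5,"y": 0,"z": -0.5,"rx": 0,"ry": -0.1,"rz": 0,"hand": 1},
])

```text
clock: 19.27
tcp_pos: [0.5336, 0.0101, 0.028]
orientation: [-0.002, 0.033, 0.999, -0.0]
wrist_force: [-19.2, 0.8, 5.8]
finger_gap: 0.0254
```

```bash
python3 st.py; python3 - <<'E'
from st import st
from h import *
q=cam('scene');cv2.imwrite('pics/s10.png',cv2.resize(q['image'][130:250,230:370],None,fx=5,fy=5)[:,:,::-1])
st()
E
```

```text
t 19.27 tcp [0.5336 0.0101 0.028 ] along 105.4 push 19.24 F [-19.2   0.8   5.8] M [ 0.24  3.39 -0.01] gap 0.0254 rv [-0.03 -0.18  0.  ]
t 19.32 tcp [0.5336 0.0101 0.028 ] along 105.4 push 19.05 F [-19.1   0.3   6.5] M [0.28 3.39 0.01] gap 0.0254 rv [-0.02 -0.18 -0.  ]
```

View pics/s10.png

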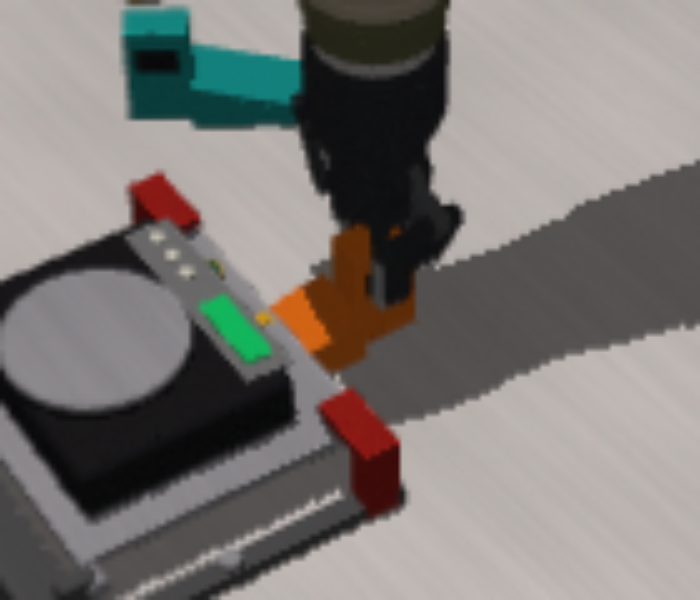

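One last nudge of 0.8 mm takes it to about 20 N.

>>> arm_command([
  {"x": -0.5,"y": 0,"z": -0.1,"rx": 0,"ry": 0,"rz": 0,"hand": 1},
  {"x": -0.8,"y": 0,"z": -0.2,"rx": 0,"ry": -0.1,"rz": 0,"hand": 1},
  {"x": -0.8,"y": 0,"z": -0.2,"rx": 0,"ry": -0.1,"rz": 0,"hand": 1},
])

```text
clock: 19.7
tcp_pos: [0.5337, 0.0101, 0.028]
orientation: [-0.001, 0.033, 0.999, -0.0]
wrist_force: [-20.1, 0.2, 6.5]
finger_gap: 0.0255
```

```bash
python3 st.py
```

```text
t 19.7 tcp [0.5337 0.0101 0.028 ] along 105.5 push 20.05 F [-20.1   0.2   6.5] M [0.27 3.74 0.  ] gap 0.0255 rv [-0.03 -0.15 -0.  ]
```

20 N reached. I'll unload the push gently while still gripping, then open.

>>> arm_command([
  {"x": 2,"y": 0,"z": 0.5,"rx": 0,"ry": 0.2,"rz": 0,"hand": 1},
  {"x": 4,"y": 0,"z": 1,"rx": 0,"ry": 0.4,"rz": 0,"hand": 1},
  {"x": 6,"y": 0,"z": 1.5,"rx": 0,"ry": 0.6,"rz": 0,"hand": 1},
  {"x": 6,"y": 0,"z": 1.5,"rx": 0,"ry": 0.6,"rz": 0,"hand": 1},
])

```text
clock: 20.2
tcp_pos: [0.5336, 0.0101, 0.028]
orientation: [-0.001, 0.033, 0.999, -0.0]
wrist_force: [-8.6, 0.6, 3.3]
finger_gap: 0.0258
```

```bash
python3 st.py
```

```text
t 20.2 tcp [0.5336 0.0101 0.028 ] along 105.4 push 8.61 F [-8.6  0.6  3.3] M [ 0.3   1.6  -0.02] gap 0.0258 rv [-0.01 -0.13 -0.  ]
```

>>> arm_command([
  {"x": 2,"y": 0,"z": 0.6,"rx": 0,"ry": 0.2,"rz": 0,"hand": 1},
  {"x": 3.5,"y": 0,"z": 1,"rx": 0,"ry": 0.3,"rz": 0,"hand": 1},
  {"x": 3.5,"y": 0,"z": 1,"rx": 0,"ry": 0.3,"rz": 0,"hand": 1},
])

```text
clock: 20.58
tcp_pos: [0.5336, 0.0101, 0.028]
orientation: [-0.001, 0.033, 0.999, 0.0]
wrist_force: [-4.5, 2.2, -0.7]
finger_gap: 0.0252
```

```bash
python3 st.py
```

```text
t 20.57 tcp [0.5336 0.0101 0.028 ] along 105.4 push 4.61 F [-4.5  2.2 -0.7] M [ 0.62  0.76 -0.07] gap 0.0252 rv [ 0.01 -0.06  0.01]
```

>>> arm_command([
  {"x": 0,"y": 0,"z": 0,"rx": 0,"ry": 0,"rz": 0,"hand": 0.5},
  {"x": 0,"y": 0,"z": 0,"rx": 0,"ry": 0,"rz": 0,"hand": -0.5},
  {"x": 0,"y": 0,"z": 0,"rx": 0,"ry": 0,"rz": 0,"hand": -1},
  {"x": 0,"y": 0,"z": 0,"rx": 0,"ry": 0,"rz": 0,"hand": -1},
  {"x": 0,"y": 0,"z": 0,"rx": 0,"ry": 0,"rz": 0,"hand": -1},
  {"x": 0,"y": 0,"z": 0,"rx": 0,"ry": 0,"rz": 0,"hand": -1},
])

```text
clock: 21.32
tcp_pos: [0.5349, 0.0096, 0.0288]
orientation: [0.001, 0.033, 0.999, -0.0]
wrist_force: [-0.2, 0.7, -0.3]
finger_gap: 0.0852
```

```bash
python3 st.py
```

```text
t 21.32 tcp [0.5349 0.0096 0.0288] along 106.7 push 0.28 F [-0.2  0.7 -0.3] M [0.02 0.02 0.02] gap 0.0852 rv [-0.04  0.08 -0.01]
```

Released with zero force. I'll lift straight up and back off (tool +x points towards the robot).

>>> arm_command([
  {"x": 0,"y": 0,"z": -15,"rx": 0,"ry": 0,"rz": 0,"hand": -1},
  {"x": 0,"y": 0,"z": -40,"rx": 0,"ry": 0,"rz": 0,"hand": -1},
  {"x": 0,"y": 0,"z": -80,"rx": 0,"ry": 0,"rz": 0,"hand": -1},
  {"x": 0,"y": 0,"z": -130,"rx": 0,"ry": 0,"rz": 0,"hand": -1},
  {"x": 50,"y": 0,"z": -180,"rx": 0,"ry": 0,"rz": 0,"hand": -1},
  {"x": 90,"y": 40,"z": -210,"rx": 0,"ry": 0,"rz": 0,"hand": -1},
  {"x": 90,"y": 95,"z": -210,"rx": 0,"ry": 0,"rz": 0,"hand": -1},
  {"x": 90,"y": 150,"z": -210,"rx": 0,"ry": 0,"rz": 0,"hand": -1},
  {"x": 90,"y": 150,"z": -210,"rx": 0,"ry": 0,"rz": 0,"hand": -1},
])

```text
clock: 22.45
tcp_pos: [0.4542, 0.1686, 0.2398]
orientation: [0.001, 0.03, 1.0, 0.0]
wrist_force: [-0.1, -0.6, -0.2]
finger_gap: 0.0853
```

```bash
python3 - <<'E'
from h import *
from st import st
st()
q=cam('scene');save(q,'s11f.png');cv2.imwrite('pics/s11.png',cv2.resize(q['image'][130:250,230:370],None,fx=5,fy=5)[:,:,::-1])
p=cam('top');cv2.imwrite('pics/t11.png',cv2.resize(p['image'][110:240,230:460],None,fx=3.4,fy=3.4)[:,:,::-1])
for n,pp in (('scene',q),('top',p)):
    # plate plane: grey plate pixels near front; use pan top + plate heights
    v,u=np.mgrid[100:280,190:400];uv=np.c_[u.ravel(),v.ravel()];X=pts(pp,uv)
    ax=np.array([.9979,-.0654]);l=(X[:,:2]-[.598,.0055])@ax;w=(X[:,:2]-[.598,.0055])@[.0654,.9979]
    for lab,k in (('pan',(abs(w)<.04)&(l>.06)&(l<.125)&(X[:,2]>.06)&(X[:,2]<.1)),('front',(abs(w)<.07)&(abs(w)>.025)&(l>.003)&(l<.016)&(X[:,2]<.05)&(X[:,2]>.02))):
        if k.sum()>8:
            c=np.linalg.lstsq(np.c_[l[k],w[k],np.ones(k.sum())],X[k,2],rcond=None)[0];print(n,lab,k.sum(),'tilt',c[:2].round(4),'z',X[k,2].mean().round(4))
    im=pp['image'].astype(int)
    m=((im[...,0]>1.7*im[...,1])&(im[...,1]>1.5*im[...,2])&(im[...,0]>60))
    v,u=np.where(m);X=pts(pp,np.c_[u,v]);t=X[(X[:,2]>.06)&(X[:,2]<.072)&(abs(X[:,0]-.533)<.04)&(abs(X[:,1])<.04)]
    if len(t): print('grip',cv2.minAreaRect((t[:,:2]*1000).astype(np.float32)),t.mean(0).round(4))
    print([(np.round(d['at']).tolist(),round(d['score'],2),pts(pp,d['at']).round(3).tolist()) for d in finder.find_in(pp,'bottle_a')])
E
```

```text
t 22.45 tcp [0.4542 0.1686 0.2398] along 15.8 push 0.07 F [-0.1 -0.6 -0.2] M [-0.02 -0.02  0.03] gap 0.0853 rv [0.03 0.17 0.33]
scene pan 536 tilt [ 0.0322 -0.0224] z 0.0822
scene front 73 tilt [ 0.3335 -0.0265] z 0.0398
grip ((537.1624755859375, 12.183822631835938), (29.29622459411621, 40.723167419433594), 78.98350524902344) [0.5381 0.0132 0.0657]
[([257.0, 116.0], 0.89, [[0.482, -0.313, 0.063]]), ([201.0, 143.0], 0.89, [[0.694, -0.286, 0.07]]), ([316.0, 296.0], 0.72, [[0.75, 0.334, 0.084]])]
top pan 492 tilt [ 0.0778 -0.0078] z 0.0827
top front 109 tilt [ 0.1962 -0.0077] z 0.04
grip ((554.62841796875, 11.556628227233887), (13.218067169189453, 28.967756271362305), 26.920713424682617) [0.552  0.0118 0.0669]
[([246.0, 146.0], 0.82, [[0.736, 0.314, 0.094]]), ([442.0, 231.0], 0.8, [[0.47, -0.317, 0.071]]), ([436.0, 164.0], 0.65, [[0.681, -0.297, 0.094]])]
```

View pics/s11.png

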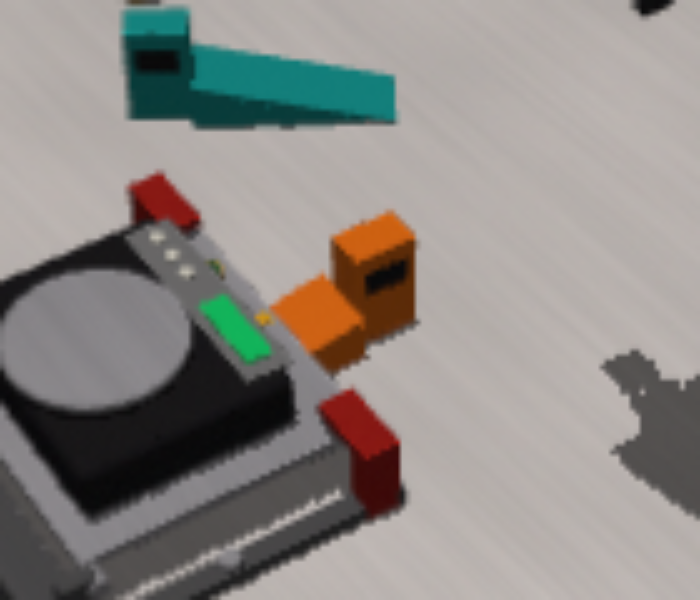

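View pics/t11.png

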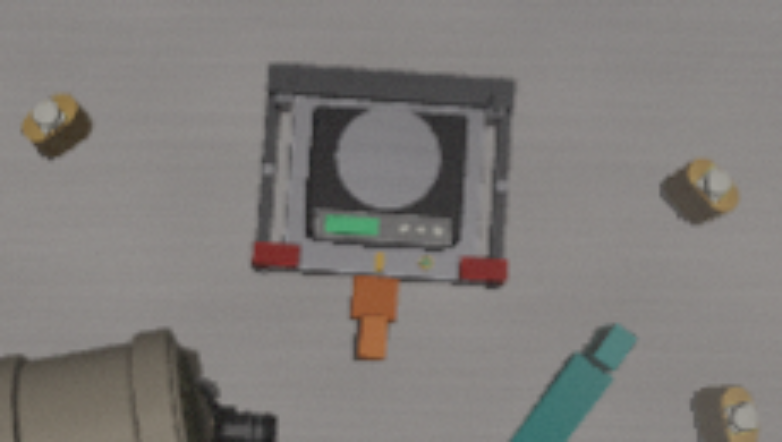

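```bash
python3 - <<'E'
from h import *
for n in ('scene','top'):
    pp=cam(n);v,u=np.mgrid[100:280,190:400];uv=np.c_[u.ravel(),v.ravel()];X=pts(pp,uv)
    d=X[:,:2]-[.598,.0055];l=d@[.9979,-.0654];w=d@[.0654,.9979]
    for lab,k in (('pan',(abs(w)<.035)&(l>.06)&(l<.12)&(abs(X[:,2]-.082)<.01)),('plate',(abs(w)<.095)&(abs(w)>.075)&(l>.03)&(l<.15)&(abs(X[:,2]-.037)<.012))):
        k=k.copy()
        for _ in range(6):
            A=np.c_[l[k],w[k],np.ones(k.sum())];c=np.linalg.lstsq(A,X[k,2],rcond=None)[0]
            r=abs(np.c_[l,w,np.ones(len(l))]@c-X[:,2]);k&=r<max(.0015,2*np.median(r[k]))
        print(n,lab,k.sum(),c.round(4))
print(get_state()['wrist_force'],get_state()['clock'])
E
```

```text
scene pan 253 [0.0109 0.0048 0.0818]
scene plate 179 [-0.006  -0.061   0.0441]
top pan 189 [0.0051 0.001  0.0831]
top plate 168 [-0.0014  0.0028  0.0395]
[0.03829042 0.15956677 0.52798652] 22.75
```

```bash
python3 -c "
from h import *
print(hand_in())"
```

```text
the job is handed in; nothing more can be done
None
```

The larger orange wedge is in under the middle of the front edge and the scale sits level against the keepers. The job is handed in at about 23 s of robot time, with the robot touching nothing.

**Insertion:** I slid the wedge straight in at the yellow stripe, stand yaw −3.75°. The push was 8–10 N while the front rose, then climbed steeply with almost no travel when the scale met the keepers. I stopped at 20.0 N, unloaded, opened the gripper and backed away.

**Last checks:**
- **Wedge:** it kept its position to within about 0.1 mm while I unloaded the push. The pictures after release show it straight under the stripe.
- **Tilt:** the pan measured 0.005 to 0.011 rad with bad depth points removed, against −0.065 rad at the start. The plate fits gave −0.001 and −0.006 rad.
- **Bottles:** all three are where they were, and the wrist force is near zero.

**What went less cleanly:**
- **Refused call:** the first move was refused because it lacked some keys.
- **Joint limit:** an approach to the wedge stopped at the last joint's limit, so I took the grasp half-turned.
- **Early force:** early in the slide the hand pressed the wedge onto the bench with about 20 N, so the push read 16 N for a moment until I eased it.
- **Vertical load:** about 6 N downward remained during the final push, so the true wedging force may be some 2 N below the 20 N measured.
- **Noisy fits:** the first tilt fits, before removing bad depth points, were unusable (0.03 to 0.33). After that, one side-to-side slope from the scene camera still disagreed (−0.061), while the top camera gave about 0.

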